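# Unpack a round-bottom flask and lower it into the wash beaker

## Robot

A 6-joint arm with a two-finger parallel gripper is mounted at the origin on the work surface. World frame = base frame: x ahead of the robot, y to its left, z up, the work surface at z = 0. Lengths are in mm, angles in rad, forces in N, time in s.
With the tool pointing down it reaches from about 300 to 850 mm from the base axis. Payload 4.2 kg.
Tool frame: the origin (TCP) lies midway between the tips of the shut fingers; the grasp point (between the pads) lies 19 mm behind it; z points along the fingers, y is the line along which they close (so a half turn about z gives the same grasp; the last joint's range is limited). The gripper opens to 91 mm and grips with 3 to 60 N. Pads are 32 mm wide; open, the fingers measure 118 mm over their backs; the gripper's body (76 mm by 178 mm) begins 60 mm behind the grasp point.
Start: joints at [-1.133, 0.32, 1.565, -0, 1.257, -0.02], TCP at [254.142, -515.805, 213.976] pointing down, gripper open.
Joint ranges: [-3.11, 3.11], [-0.84, 2.01], [0.21, 2.61], [-1.34, 4.49], [0.05, 2.63], [-2.56, 2.56]. Speed limits (rad/s): [2.57, 2.57, 3.14, 3.14, 3.14, 3.14].

## Interface

Orientations are given as a unit quaternion [x, y, z, w].
In Python, from workcell import env gives the robot as it stands.
- The arm moves only by the shell command python3 -m inch 'ROWS'. ROWS is JSON, a list of rows, each an object of numbers: "tx", "ty", "tz": the shift along the tool's x, y, z in m; "ax", "ay", "az": the turn, a rotation vector about the tool's x, y, z in rad; "gripper": the closure in counts, from 0 (fully open) to 255 (shut). In form: [{"tx": .., "ty": .., "tz": .., "ax": .., "ay": .., "az": .., "gripper": ..}, ...]. A call has 1 to 5 rows; each row is the pose to reach, as a shift and turn from the pose commanded when the call began, along the tool's axes at that moment; what a row does not reach only later rows make up. A row lasts 1/12 s, in which the tool goes at most 41.7 mm and 7.16 degrees, less where a joint would pass 70% of its speed; a pose out of reach is approached as far as the arm can. A call with a gripper value outside its range is refused whole. The fingers move at their own pace and stop on an object; the grip force is fixed at half the most. Time passes only in rows, so rows that repeat a pose let the fingers close. It gives the time, the measured TCP pose, the force, the opening and the grip force at its end, in the units of the state.
- env.get_obs(): the state, without advancing time (a new reading comes with each control period).
- env.capture(name): name is "scene" or "side" or "wrist"; returns (picture, depth): 420x560x3 uint8, red, green, blue; 420x560 float32, mm along the optical axis (not along the pixel's ray), 0 where there is no reading.
- env.camera_model(name): a dict with "K" (3x3 intrinsics, pixels), "cam_to_world" (4x4, takes a point from camera to world coordinates); the wrist camera has in their place "hand_eye" (4x4, takes a point from camera to tool coordinates, whose origin is the TCP and whose axes are the flange's). Camera axes: x right, y down, z forward; pixel columns grow to the right and rows downward; lengths in mm; the calibration is good to about 2 mm. A picture is of the moment at which its call begins: read the wrist's pose just before it. camera_model takes no time and is no camera call.
- env.close_job(): hands the job in; it is judged then, once.
The state is a dict: "t": time; "joint_positions": joint angles; "joint_vel": joint speeds; "joint_efforts": joint torques, N m; "tcp_pos": TCP position; "tool_rot": TCP orientation; "ft_force": force on the tool from outside, world axes, zero at the start; "wrist_torque": the same for the moment, N m; "finger_gap": finger opening in mm; "finger_force": force on a finger pad.
Only numpy, scipy, OpenCV 4.12 (cv2) and the standard library are available. Lean on these libraries where they do the work, as an engineer would, in place of code of your own. Each camera call takes 0.05 s, during which the arm holds its last target. There are 200 camera calls.

## Task

The new brown round-bottom flask has to go into the wash. Take it out of the foam tray and stand it upright, neck up, in the cork ring and let go, so that you can take it afresh by the neck. Then lower it into the empty white beaker and set it down gently on the bottom, neck up, without dropping it in or knocking the glass on the beaker, and let it lean there. Leave the beakers standing in their places and do not disturb the clear flask or the tip box.

Things in the scene. Friction and masses are not known exactly. Their poses are not given: they have to be found in the camera images.
- amber_flask: The brown glass round-bottom flask, about 90 g, 125 mm long overall: a ball-shaped bulb 64 mm in diameter and a straight round neck 24 mm in diameter, with a lip 29 mm in diameter over the last 8 mm. Origin at the centre of the bulb; its x axis runs along the neck towards the lip (neck from 30 to 85 mm, lip from 85 to 93 mm along x, the round bottom at -32 mm). It starts lying on its side in one of the two nests of the foam tray, neck level to within a few degrees.
- amber_lip (a point): Centre of the brown flask's mouth, 93 mm from the bulb's centre along the neck. The flask is heaviest at the bulb and swings down between the fingers if its neck is gripped loosely while level; a firm grip (80 N) does it no harm.
- clear_flask: A clear glass flask of the same shape and frame, lying in the tray's other nest, 90 mm beside the brown one. It stays there.
- foam_tray: Dark grey foam shipping tray, fixed, 160 (x) by 190 mm (y), foam top 32 mm high. Origin: centre of its underside. Two round nests at x = -37 mm, y = +45 and -45 mm hold the flasks' bulbs, bulb centres 47.5 mm above the bench; the necks point along the tray's +x, roughly to the robot's right (-y).
- tray_trough (a point): Centre of the finger trough that crosses the foam tray under the necks: 52 mm wide (tray's x) over the whole width of the tray, its floor (where this point lies) 10 mm above the bench. Beyond it the lips lie on a bar 22 mm wide and 32 mm high, between ribs 38 mm high.
- cork_ring: Cork ring that stands loose on the bench, 90 mm outside diameter, 48 mm hole, 30 mm high. Origin at the centre of its underside, z up. A flask's bulb sits in the hole with its centre 51 mm above the bench; friction keeps the flask standing as it is left, even if it leans a little.
- white_beaker: The wash beaker: deep, opaque white plastic, empty, loose, about 220 g, 130 mm outside diameter at the rim and 122 mm at the foot, 140 mm high, walls 3.5 mm, inner floor 5 mm above the bench; the mouth is 123 mm wide. Origin at the centre of its underside, z up. A flask let go in it leans its neck against the wall (about 20 to 25 degrees). Its place is swapped with the clear beaker's in some starts.
- clear_beaker: A clear plastic beaker of the same size with two glass rods and a blue rod standing in it, up to 180 mm high; not to be used. Origin at the centre of its underside.
- tip_box: Blue pipette-tip box full of yellow tips, 82 mm by 118 mm, 58 mm high, beyond the ring. Origin at the centre of its underside.
Not all that is in view belongs to the job. Leave any purple look-alike of the cork_ring alone.

How it is judged:
By the outcome, as a careful person would: the job done as asked, in the order asked, and still so for the second after the job is handed in, with the robot touching nothing.
It also fails if it takes over 67 s, if anything falls off the work surface, if the arm or the gripper's body presses on something with over 40 N, if the wrist force passes 120 N, or if a joint passes its speed limit or range.

## Working session

There is one attempt and no reset: what is moved stays moved. The work goes in short steps, Python scripts to look and compute and a shell command to move; the robot and the scene stay as the last step left them, time stands still between calls to the robot, and variables do not carry over. Pictures are saved under pics/ and viewed, at most 10 in all, crops included, and the job is handed in when it is done.

```bash
ls; mkdir -p pics
cat > h.py <<'E'
import numpy as np, cv2
from workcell import env
from scipy.spatial.transform import Rotation as R
def cap(n):
    o=env.get_obs(); p,d=env.capture(n); m=env.camera_model(n)
    K=np.array(m["K"])
    if n=="wrist":
        T=np.eye(4);T[:3,:3]=R.from_quat(o["tool_rot"]).as_matrix();T[:3,3]=o["tcp_pos"];T=T@np.array(m["hand_eye"])
    else: T=np.array(m["cam_to_world"])
    return p,d,K,T
def cloud(d,K,T):
    v,u=np.indices(d.shape)
    P=np.stack([(u-K[0,2])/K[0,0]*d,(v-K[1,2])/K[1,1]*d,d],-1)
    return P@T[:3,:3].T+T[:3,3]
def save(p,f): cv2.imwrite(f,p[...,::-1])
E
python3 - <<'E'
from h import *
o=env.get_obs();print(o)
for n in("scene","side"):
    p,d,K,T=cap(n);save(p,f"pics/{n}0.png");np.savez(f"{n}0.npz",p=p,d=d,K=K,T=T);print(n,K[0,0],T[:3,3],T[:3,2],(d>0).mean())
E
```

```text
pics
{'t': 0.0, 'joint_positions': array([-1.13303343e+00,  3.20292731e-01,  1.56568268e+00, -2.17674672e-05,
        1.25736066e+00, -1.99954286e-02]), 'joint_vel': array([-0.00014893, -0.0003926 , -0.0007245 ,  0.00089909,  0.00071789,
       -0.00043835]), 'joint_efforts': array([ 1.63307905e-03, -4.12451684e+01, -2.31975281e+01,  7.27242208e-02,
        4.55977803e-02, -1.52773623e-04]), 'tcp_pos': array([ 253.90019318, -515.35154511,  213.11836934]), 'tool_rot': array([ 9.73920175e-01,  2.26889251e-01, -1.90890769e-04, -8.50617280e-04]), 'ft_force': array([ 0.10172039, -0.90092186, -0.26289562]), 'wrist_torque': array([0.00820907, 0.03835943, 0.00927622]), 'finger_force': 0.0, 'finger_gap': 91.63343574922239}
scene 472.21597407144924 [1034.54557943  488.1417071   801.41246577] [-0.4285822  -0.48000311 -0.7654504 ] 0.9960416666666667
side 405.14107122301147 [223.51760224 523.26645959 631.5555222 ] [ 0.44145494 -0.60584472 -0.66186835] 0.9959438775510204
```

View pics/scene0.png

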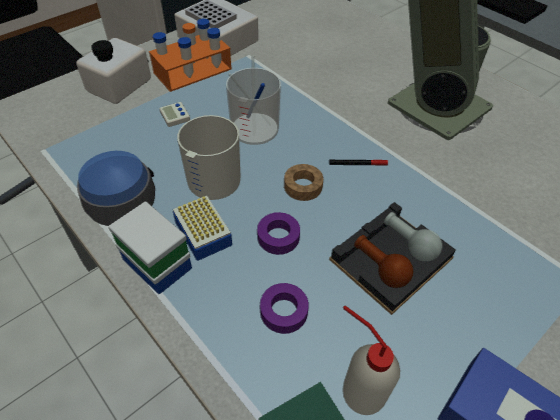

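View pics/side0.png

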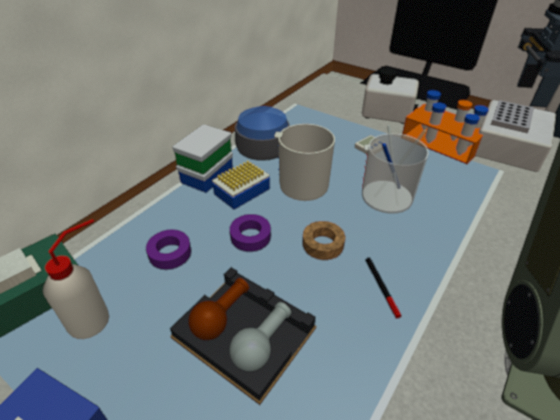

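The scene view shows the brown flask with its bulb at (396,271) and neck towards (360,243). The cork ring is at (304,181), the white beaker at (210,157) and the clear beaker at (253,105). The side view has the bulb at (208,320), ring at (323,240) and white beaker at (305,162). Next I'll measure these.

Run:
```python
from h import *
def circ(xy):
    A=np.c_[2*xy,np.ones(len(xy))];s=np.linalg.lstsq(A,(xy**2).sum(1),rcond=None)[0];return s[:2],np.sqrt(s[2]+s[:2]@s[:2])
for n,cr,wb in(("scene",(304,181),(210,157)),("side",(323,240),(305,162))):
    z=np.load(n+"0.npz");p,d=z["p"],z["d"];P=cloud(d,z["K"],z["T"]);hsv=cv2.cvtColor(p,cv2.COLOR_RGB2HSV)
    print(n,"table z",np.median(P[300:310,180:200,2]) if n=="scene" else np.median(P[250:260,80:100,2]))
    X=P[...,0];Y=P[...,1];Z=P[...,2]
    # amber
    am=(hsv[...,0]<14)&(hsv[...,1]>170)&(hsv[...,2]>50)&(d>0)
    k,l,st,c=cv2.connectedComponentsWithStats(am.astype(np.uint8))
    for i in range(1,k):
        if st[i,4]>300:
            Q=P[l==i];print("amber",st[i],c[i],Q.mean(0),Q.min(0),Q.max(0))
            if Q[:,2].max()<100:
                A=np.c_[2*Q,np.ones(len(Q))]
                # robust sphere fit R=32
                from scipy.optimize import least_squares
                r=least_squares(lambda q:np.linalg.norm(Q-q,axis=1)-32,Q[Q[:,2]>60].mean(0)-[0,0,15],loss="soft_l1",f_scale=1).x
                inl=np.abs(np.linalg.norm(Q-r,axis=1)-32)<2
                N=Q[np.linalg.norm(Q-r,axis=1)>40]
                print(" bulb",r,inl.mean(),"neck mean",N.mean(0),len(N))
                dxy=(N-r)[:,:2];s=np.linalg.svd(dxy-dxy.mean(0))[2][0];s*=np.sign(s@dxy.mean(0));print(" yaw svd",np.degrees(np.arctan2(s[1],s[0])),"yaw mean",np.degrees(np.arctan2(*(dxy.mean(0)[::-1]))), "zmax by dist",[(b,N[np.abs(np.linalg.norm(dxy,axis=1)-b)<5][:,2].max().round(1)) for b in (50,60,70,80,90) if (np.abs(np.linalg.norm(dxy,axis=1)-b)<5).any()])
    # cork
    cx=P[cr[1],cr[0]]
    ck=(hsv[...,0]<20)&(hsv[...,1]>70)&(np.hypot(X-cx[0],Y-cx[1])<70)&(Z>27)&(Z<34)
    xy=P[ck][:,:2];print("cork",ck.sum(),xy.min(0),xy.max(0),(xy.min(0)+xy.max(0))/2)
    c0=P[wb[1],wb[0]]
    bk=(np.hypot(X-c0[0],Y-c0[1])<150)&(Z>136)&(Z<144)
    k,l,st,c=cv2.connectedComponentsWithStats(cv2.dilate(bk.astype(np.uint8),np.ones((3,3))))
    for i in range(1,k):
        if st[i,4]>60:
            xy=P[(l==i)&bk][:,:2];print("beak",st[i],*circ(xy),xy.min(0),xy.max(0))
    # obstacles: max height along grid near ring
    fm=(Z>20)&(hsv[...,2]<90)&(hsv[...,1]<90)&(np.hypot(X-600,Y-100)<300)
```

```text
scene table z -0.020337134094631892
amber [ 150   35   81   56 2240] [188.57053571  63.55401786] [ 438.98560243 -553.13468001   38.64570007] [ 325.17982834 -633.27710637   -1.33025001] [ 529.70279558 -499.37172828   80.26389558]
 bulb [ 442.66762252 -552.96779178   38.5042087 ] 0.0004464285714285714 neck mean [ 438.83941932 -553.38351543   38.84121073] 2142
 yaw svd 167.19732147282193 yaw mean -173.802252818859 zmax by dist [(50, np.float64(72.4)), (60, np.float64(73.2)), (70, np.float64(80.3)), (80, np.float64(73.3)), (90, np.float64(73.5))]
amber [ 355  235   58   48 1050] [388.53238095 261.80761905] [546.41818781 261.73424995  64.46306179] [489.28887086 180.41107698   7.37332007] [571.62455662 308.55095734  79.96808125]
 bulb [539.897783   271.34911957  47.35183063] 0.3047619047619048 neck mean [542.73743726 208.71255797  55.67867153] 248
 yaw svd -83.08691451476597 yaw mean -87.40424966015209 zmax by dist [(50, np.float64(60.1)), (60, np.float64(59.9)), (70, np.float64(59.9)), (80, np.float64(62.6)), (90, np.float64(61.7))]
amber [344 306  49  66 688] [376.45494186 349.35610465] 
[... 921 characters left out ...]
10.43964198  79.45099021]
 bulb [538.92822621 274.22221214  46.21570813] 0.42848061029879214 neck mean [535.18557033 209.53569028  53.95598255] 360
 yaw svd -87.32026094567382 yaw mean -93.31134795265147 zmax by dist [(50, np.float64(58.7)), (60, np.float64(57.8)), (70, np.float64(58.9)), (80, np.float64(60.5)), (90, np.float64(60.4))]
cork 580 [446.71277757 -65.18155682] [534.51552977  23.62854617] [490.61415367 -20.77650532]
beak [274 123  62  33 586] [ 636.02575845 -170.94358294] 63.24377650303596 [ 570.60513556 -236.22783913] [ 706.1687492  -106.79556249]
beak [363 142  14  17 116] [ 490.35784924 -214.15406348] 16.41077932201351 [ 473.97967957 -234.58382556] [ 513.19834286 -192.62978849]
```

```bash
cat >> h.py <<'E'
from scipy.spatial.transform import Slerp
def Rt(y,z):
    z=np.array(z,float);z/=np.linalg.norm(z);y=np.array(y,float);y-=z*(y@z);y/=np.linalg.norm(y)
    return R.from_matrix(np.c_[np.cross(y,z),y,z])
def plan(pos,rot,n=None,start=None,grasp=False):
    """print n per-call deltas (tool frame of each call's start); grasp: pos is of grasp point"""
    o=env.get_obs(); p0,r0=(o["tcp_pos"],R.from_quat(o["tool_rot"])) if start is None else start
    g=np.array([0,0,-19.]) if grasp else np.zeros(3)
    a=p0+r0.apply(g); pos=np.array(pos,float)
    ang=(r0.inv()*rot).magnitude()*57.3
    n=n or int(np.ceil(max(np.linalg.norm(pos-a)/195,ang/33,.01)))
    S=Slerp([0,1],R.concatenate([r0,rot])); pp,rr=p0,r0
    for i in range(1,n+1):
        rn=S(i/n); pn=a+(pos-a)*i/n-rn.apply(g)
        t=rr.inv().apply(pn-pp)/1000; w=(rr.inv()*rn).as_rotvec()
        print("t",t.round(4),"a",w.round(4),"->",pn.round(1)); pp,rr=pn,rn
    return pp,rr
E
python3 - <<'E'
from h import *
plan([540,190,230],Rt([1,0,0],[0,0,-1]))
# clear beaker & others
z=np.load("scene0.npz");P=cloud(z["d"],z["K"],z["T"]);print(P[72,255],P[105,265],P[135,255])
E
```

```text
t [ 0.1421 -0.1266 -0.004 ] a [-3.000e-04 -2.000e-04 -2.783e-01] -> [ 325.4 -339.1  217.4]
t [ 0.1714 -0.0827 -0.0041] a [-3.000e-04 -2.000e-04 -2.783e-01] -> [ 397.  -162.7  221.6]
t [ 0.1875 -0.0324 -0.0041] a [-3.000e-04 -2.000e-04 -2.783e-01] -> [468.5  13.6 225.8]
t [ 0.1892  0.0203 -0.0042] a [-3.000e-04 -2.000e-04 -2.783e-01] -> [540. 190. 230.]
[ 405.59979164 -296.4549309   127.65451162] [ 463.5093588  -190.45865711  118.58399031] [ 485.53676835 -203.24126377   31.5218127 ]
```

```bash
python3 -m inch '[{"tz":-0.04},{"tz":-0.04}]' | tail -1
python3 -m inch '[{"tx":0.028,"ty":-0.025,"az":-0.056},{"tx":0.057,"ty":-0.051,"az":-0.112},{"tx":0.085,"ty":-0.076,"az":-0.167},{"tx":0.114,"ty":-0.101,"az":-0.223},{"tx":0.142,"ty":-0.127,"az":-0.278}]'|tail -1
python3 -m inch '[{"tx":0.034,"ty":-0.017,"az":-0.056},{"tx":0.069,"ty":-0.033,"az":-0.112},{"tx":0.103,"ty":-0.05,"az":-0.167},{"tx":0.137,"ty":-0.066,"az":-0.223},{"tx":0.171,"ty":-0.083,"az":-0.278}]'|tail -1
python3 -m inch '[{"tx":0.038,"ty":-0.006,"az":-0.056},{"tx":0.075,"ty":-0.013,"az":-0.112},{"tx":0.112,"ty":-0.02,"az":-0.167},{"tx":0.15,"ty":-0.026,"az":-0.223},{"tx":0.187,"ty":-0.032,"az":-0.278}]'|tail -1
python3 -m inch '[{"tx":0.038,"ty":0.004,"az":-0.056},{"tx":0.075,"ty":0.008,"az":-0.112},{"tx":0.112,"ty":0.012,"az":-0.167},{"tx":0.15,"ty":0.016,"az":-0.223},{"tx":0.189,"ty":0.02,"tz":0.02,"az":-0.278}]'
python3 - <<'E'
from h import *
o=env.get_obs();print(o["t"],o["joint_positions"].round(3),o["tcp_pos"])
p,d,K,T=cap("wrist");save(p,"pics/w1.png");np.savez("w1.npz",p=p,d=d,K=K,T=T)
P=cloud(d,K,T);hsv=cv2.cvtColor(p,cv2.COLOR_RGB2HSV)
am=((hsv[...,0]<14)&(hsv[...,1]>150)&(hsv[...,2]>40)).astype(np.uint8)
k,l,st,c=cv2.connectedComponentsWithStats(am)
for i in range(1,k):
    if st[i,4]>300:
        Q=P[(l==i)&(d>0)];print(st[i],c[i],Q.min(0),Q.max(0))
        for y in range(160,310,12):
            s=Q[(abs(Q[:,1]-y)<2)&(Q[:,2]>35)]
            if len(s)>5:print(y,s[:,0].min().round(1),s[:,0].max().round(1),((s[:,0].min()+s[:,0].max())/2).round(1),s[:,2].max().round(1))
E
```

```text
0.1 [-1.133  0.32   1.566 -0.     1.257 -0.02 ] [ 253.91975115 -515.41456059  213.22532082]
[309   0  66 137 534] [340.06554307  70.60299625] [ 321.37137506 -555.3414845     3.62096765] [ 437.18464709 -503.8552873    72.33463514]
[377   0 171 136 998] [469.81362725  69.85971944] [ 335.7955577  -632.59289513   68.08659453] [ 475.09678293 -562.10803213  123.14004595]validation failed for argument at $[0]...
validation failed for argument at $[0]...
validation failed for argument at $[0]...
validation failed for argument at $[0]...
validation failed for argument at $[0]...
```

View pics/w1.png

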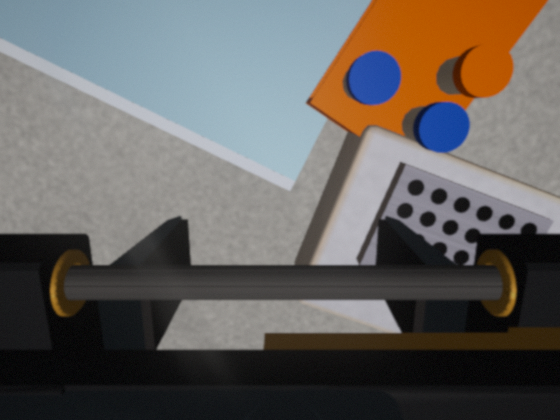

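The rows were refused because every key is required, so the arm hasn't moved. The wrist picture shows only the fingers over the bench corner. I'll retry with full rows.

```bash
python3 -m inch '[{"tx":0,"ty":0,"tz":-0.04,"ax":0,"ay":0,"az":0,"gripper":0}]' | tail -1
python3 -m inch '[{"tx":0.028,"ty":-0.025,"tz":0,"ax":0,"ay":0,"az":-0.056,"gripper":0},{"tx":0.057,"ty":-0.051,"tz":0,"ax":0,"ay":0,"az":-0.112,"gripper":0},{"tx":0.085,"ty":-0.076,"tz":0,"ax":0,"ay":0,"az":-0.167,"gripper":0},{"tx":0.114,"ty":-0.101,"tz":0,"ax":0,"ay":0,"az":-0.223,"gripper":0},{"tx":0.142,"ty":-0.127,"tz":0,"ax":0,"ay":0,"az":-0.278,"gripper":0}]'|tail -1
python3 -m inch '[{"tx":0.034,"ty":-0.017,"tz":0,"ax":0,"ay":0,"az":-0.056,"gripper":0},{"tx":0.069,"ty":-0.033,"tz":0,"ax":0,"ay":0,"az":-0.112,"gripper":0},{"tx":0.103,"ty":-0.05,"tz":0,"ax":0,"ay":0,"az":-0.167,"gripper":0},{"tx":0.137,"ty":-0.066,"tz":0,"ax":0,"ay":0,"az":-0.223,"gripper":0},{"tx":0.171,"ty":-0.083,"tz":0,"ax":0,"ay":0,"az":-0.278,"gripper":0}]'|tail -1
python3 -m inch '[{"tx":0.038,"ty":-0.006,"tz":0,"ax":0,"ay":0,"az":-0.056,"gripper":0},{"tx":0.075,"ty":-0.013,"tz":0,"ax":0,"ay":0,"az":-0.112,"gripper":0},{"tx":0.112,"ty":-0.02,"tz":0,"ax":0,"ay":0,"az":-0.167,"gripper":0},{"tx":0.15,"ty":-0.026,"tz":0,"ax":0,"ay":0,"az":-0.223,"gripper":0},{"tx":0.187,"ty":-0.032,"tz":0,"ax":0,"ay":0,"az":-0.278,"gripper":0}]'|tail -1
python3 -m inch '[{"tx":0.038,"ty":0.004,"tz":0,"ax":0,"ay":0,"az":-0.056,"gripper":0},{"tx":0.075,"ty":0.008,"tz":0,"ax":0,"ay":0,"az":-0.112,"gripper":0},{"tx":0.112,"ty":0.012,"tz":0,"ax":0,"ay":0,"az":-0.167,"gripper":0},{"tx":0.15,"ty":0.016,"tz":0,"ax":0,"ay":0,"az":-0.223,"gripper":0},{"tx":0.189,"ty":0.02,"tz":0.02,"ax":0,"ay":0,"az":-0.278,"gripper":0}]'
cat > look.py <<'E'
from h import *
import sys
o=env.get_obs();print(o["t"],o["joint_positions"].round(3),o["tcp_pos"],R.from_quat(o["tool_rot"]).as_matrix()[:,2].round(3))
n=sys.argv[1]
p,d,K,T=cap("wrist");save(p,f"pics/{n}.png");np.savez(n+".npz",p=p,d=d,K=K,T=T)
E
python3 look.py w2
python3 - <<'E'
from h import *
z=np.load("w2.npz");p,d,K,T=[z[k] for k in "pdKT"]
P=cloud(d,K,T);hsv=cv2.cvtColor(p,cv2.COLOR_RGB2HSV)
am=((hsv[...,0]<14)&(hsv[...,1]>150)&(hsv[...,2]>40)).astype(np.uint8)
k,l,st,c=cv2.connectedComponentsWithStats(am)
for i in range(1,k):
    if st[i,4]>300:
        Q=P[(l==i)&(d>0)];print(st[i],c[i],Q.min(0),Q.max(0))
        for y in range(160,310,12):
            s=Q[(abs(Q[:,1]-y)<2)&(Q[:,2]>35)]
            if len(s)>5:print(y,s[:,0].min().round(1),s[:,0].max().round(1),((s[:,0].min()+s[:,0].max())/2).round(1),s[:,2].max().round(1))
E
```

```text
finger_force: 0.0
finger_force: 0.0
finger_force: 0.0
finger_force: 0.0
t: 1.9
tcp_pos: [541.0, 189.8, 238.0]
tool_rot: [0.706, 0.708, 0.003, 0.002]
ft_force: [0.7, 0.2, 0.8]
finger_gap: 91.0
finger_force: 0.0
1.9 [ 0.317  0.299  1.533 -0.     1.302  0.315] [540.98112878 189.79489474 237.9842491 ] [ 0.007  0.002 -1.   ]
[ 246   50   66  136 5185] [278.70298939 104.57569913] [508.73307276 184.32150411  50.48953685] [567.74167036 305.5607499   80.68870636]
184 526.1 549.3 537.7 62.2
196 528.0 548.4 538.2 60.2
208 528.1 549.3 538.7 60.0
220 528.2 549.2 538.7 61.0
232 528.2 549.1 538.7 60.7
244 526.5 550.8 538.7 62.6
256 515.7 561.6 538.6 74.1
268 509.7 566.8 538.3 79.0
280 509.0 567.4 538.2 80.6
292 512.8 563.6 538.2 77.2
304 525.5 553.6 539.6 66.9
```

View pics/w2.png

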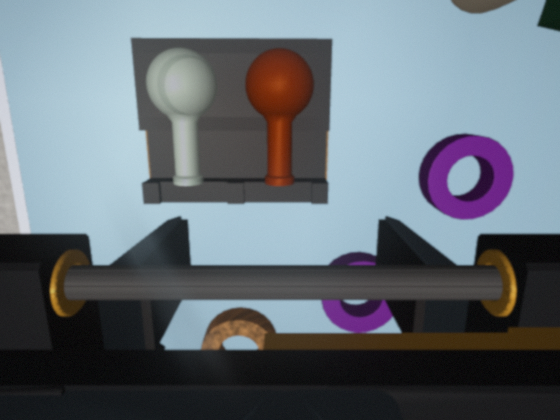

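Wrist view: brown bulb at (280,83), its neck running straight down to the lip at (279,184), and the clear flask to the left. The neck is level at x≈538.5 with the bulb at y≈274. I'll approach tilted 45°, with the gripper body over the lip side, so that the tool still points down once the neck is up.

Run:
```python
from h import *
r=Rt([1,0,0],[0,1,-1]);s=np.sqrt(.5)
a=plan([538.5,217-120*s,47.5+120*s],r,grasp=True)
print("in");plan([538.5,217,47.5],r,start=a,grasp=True)
```

```text
t [-0.0244 -0.0013  0.0574] a [-0.0016  0.3903  0.0032] -> [539.6 170.8 173.8]
t [-0.0444 -0.0012  0.0409] a [-0.0016  0.3903  0.0032] -> [538.5 145.6 118.9]
in
t [-0.    0.    0.12] a [-0. -0. -0.] -> [538.5 230.4  34.1]
```

```bash
python3 -m inch '[{"tx":-0.008,"ty":0,"tz":0.019,"ax":0,"ay":0.1,"az":0.001,"gripper":0},{"tx":-0.016,"ty":-0.001,"tz":0.038,"ax":-0.001,"ay":0.2,"az":0.002,"gripper":0},{"tx":-0.021,"ty":-0.001,"tz":0.05,"ax":-0.002,"ay":0.3,"az":0.003,"gripper":0},{"tx":-0.0244,"ty":-0.0013,"tz":0.0574,"ax":-0.002,"ay":0.39,"az":0.003,"gripper":0}]'|tail -1
python3 -m inch '[{"tx":-0.012,"ty":0,"tz":0.012,"ax":0,"ay":0.1,"az":0.001,"gripper":0},{"tx":-0.024,"ty":-0.001,"tz":0.024,"ax":-0.001,"ay":0.2,"az":0.002,"gripper":0},{"tx":-0.034,"ty":-0.001,"tz":0.033,"ax":-0.002,"ay":0.3,"az":0.003,"gripper":0},{"tx":-0.0444,"ty":-0.0012,"tz":0.0409,"ax":-0.002,"ay":0.39,"az":0.003,"gripper":0},{"tx":-0.0444,"ty":-0.0012,"tz":0.0409,"ax":-0.002,"ay":0.39,"az":0.003,"gripper":0}]'
python3 - <<'E'
from h import *
r=Rt([1,0,0],[0,1,-1]);print(env.get_obs()["joint_positions"].round(3))
plan([538.5,217,47.5],r,grasp=True)
E
```

```text
finger_force: 0.0
t: 2.7
tcp_pos: [534.2, 134.0, 118.0]
tool_rot: [0.659, 0.648, 0.268, -0.27]
ft_force: [-0.8, -0.5, -0.6]
finger_gap: 91.4
finger_force: 0.0
[-0.211  0.466  1.891  0.852  1.159 -0.704]
t [0.0094 0.0037 0.1276] a [ 0.0035  0.0038 -0.0152] -> [538.5 230.4  34.1]
```

```bash
python3 -m inch '[{"tx":0,"ty":0,"tz":0.005,"ax":0,"ay":0,"az":0,"gripper":0},{"tx":0,"ty":0,"tz":0.025,"ax":0,"ay":0,"az":0,"gripper":0},{"tx":0,"ty":0,"tz":0.05,"ax":0,"ay":0,"az":0,"gripper":0},{"tx":0,"ty":0,"tz":0.06,"ax":0,"ay":0,"az":0,"gripper":0},{"tx":0,"ty":0,"tz":0.06,"ax":0,"ay":0,"az":0,"gripper":0}]'
python3 - <<'E'
from h import *
r=Rt([1,0,0],[0,1,-1]);print(env.get_obs()["joint_positions"].round(3))
plan([538.5,217,47.5],r,grasp=True)
E
```

```text
t: 3.12
tcp_pos: [535.2, 181.8, 80.0]
tool_rot: [0.655, 0.653, 0.269, -0.268]
ft_force: [0.2, 0.6, 0.2]
finger_gap: 91.2
finger_force: 0.0
[-0.122  0.513  1.937  0.933  1.053 -0.754]
t [0.0023 0.0032 0.0669] a [ 0.0027  0.0059 -0.0027] -> [538.5 230.4  34.1]
```

```bash
python3 -m inch '[{"tx":0.001,"ty":0.001,"tz":0.02,"ax":0,"ay":0,"az":0,"gripper":0},{"tx":0.002,"ty":0.003,"tz":0.04,"ax":0,"ay":0,"az":0,"gripper":0},{"tx":0.002,"ty":0.003,"tz":0.055,"ax":0,"ay":0,"az":0,"gripper":0},{"tx":0.002,"ty":0.003,"tz":0.067,"ax":0,"ay":0,"az":0,"gripper":0},{"tx":0.002,"ty":0.003,"tz":0.067,"ax":0,"ay":0,"az":0,"gripper":0}]'
python3 - <<'E'
from h import *
r=Rt([1,0,0],[0,1,-1]);print(env.get_obs()["joint_positions"].round(3))
plan([538.5,217,47.5],r,grasp=True)
E
```

```text
t: 3.53
tcp_pos: [539.2, 229.3, 33.8]
tool_rot: [0.656, 0.652, 0.27, -0.268]
ft_force: [-0.1, -0.0, 0.5]
finger_gap: 90.9
finger_force: 0.0
[-0.034  0.586  1.967  1.042  0.951 -0.822]
t [ 0.001  -0.0007  0.0006] a [ 0.0043  0.0055 -0.0033] -> [538.5 230.4  34.1]
```

In place; closing.

```bash
python3 -m inch '[{"tx":0.001,"ty":-0.001,"tz":0,"ax":0,"ay":0,"az":0,"gripper":120},{"tx":0.001,"ty":-0.001,"tz":0,"ax":0,"ay":0,"az":0,"gripper":160},{"tx":0.001,"ty":-0.001,"tz":0,"ax":0,"ay":0,"az":0,"gripper":255},{"tx":0.001,"ty":-0.001,"tz":0,"ax":0,"ay":0,"az":0,"gripper":255},{"tx":0.001,"ty":-0.001,"tz":0,"ax":0,"ay":0,"az":0,"gripper":255}]'
python3 -m inch '[{"tx":0,"ty":0,"tz":0,"ax":0,"ay":0,"az":0,"gripper":255},{"tx":0,"ty":0,"tz":0,"ax":0,"ay":0,"az":0,"gripper":255},{"tx":0,"ty":0,"tz":0,"ax":0,"ay":0,"az":0,"gripper":255}]'
```

```text
t: 3.95
tcp_pos: [539.4, 228.1, 35.2]
tool_rot: [0.657, 0.652, 0.271, -0.267]
ft_force: [-0.3, 0.5, -0.4]
finger_gap: 60.4
finger_force: 0.0
t: 4.2
tcp_pos: [539.0, 228.4, 34.8]
tool_rot: [0.656, 0.652, 0.27, -0.267]
ft_force: [-0.5, -0.1, 0.3]
finger_gap: 40.9
finger_force: 0.0
```

```bash
python3 -m inch '[{"tx":0,"ty":0,"tz":0,"ax":0,"ay":0,"az":0,"gripper":255},{"tx":0,"ty":0,"tz":0,"ax":0,"ay":0,"az":0,"gripper":255},{"tx":0,"ty":0,"tz":0,"ax":0,"ay":0,"az":0,"gripper":255},{"tx":0,"ty":0,"tz":0,"ax":0,"ay":0,"az":0,"gripper":255},{"tx":0,"ty":0,"tz":0,"ax":0,"ay":0,"az":0,"gripper":255}]'
python3 - <<'E'
from h import *
o=env.get_obs();r=R.from_quat(o["tool_rot"]);g=o["tcp_pos"]-19*r.as_matrix()[:,2]
print(g,o["finger_gap"],o["finger_force"])
a=plan(g+[0,0,70],r,n=1,grasp=True)
print("turn");a=plan(g+[0,0,150],Rt([1,0,0],[0,-1,-1]),start=a,n=4,grasp=True)
E
```

```text
t: 4.62
tcp_pos: [538.7, 228.6, 34.6]
tool_rot: [0.656, 0.652, 0.27, -0.267]
ft_force: [-0.4, -1.0, -0.2]
finger_gap: 23.8
finger_force: 29.3
[538.54921764 215.20066378  48.11309214] 23.785292989548616 29.25601713708602
t [ 0.0492  0.0001 -0.0498] a [0. 0. 0.] -> [538.7 228.6 104.6]
turn
t [ 0.0068  0.     -0.0157] a [ 3.000e-04 -3.913e-01 -2.100e-03] -> [538.6 222.4 120.5]
t [ 0.0003  0.     -0.0199] a [ 3.000e-04 -3.913e-01 -2.100e-03] -> [538.6 215.1 139.1]
t [-0.0073  0.     -0.0214] a [ 3.000e-04 -3.913e-01 -2.100e-03] -> [538.6 207.9 160.6]
t [-0.0149  0.     -0.0199] a [ 3.000e-04 -3.913e-01 -2.100e-03] -> [538.5 201.8 184.7]
```

Gripped at 23.8 mm and 29 N. Lifting gently, then a look for swing.

```bash
python3 -m inch '[{"tx":0.005,"ty":0,"tz":-0.005,"ax":0,"ay":0,"az":0,"gripper":255},{"tx":0.015,"ty":0,"tz":-0.015,"ax":0,"ay":0,"az":0,"gripper":255},{"tx":0.03,"ty":0,"tz":-0.03,"ax":0,"ay":0,"az":0,"gripper":255},{"tx":0.042,"ty":0,"tz":-0.042,"ax":0,"ay":0,"az":0,"gripper":255},{"tx":0.05,"ty":0,"tz":-0.05,"ax":0,"ay":0,"az":0,"gripper":255}]'
cat > fl.py <<'E'
from h import *
from scipy.optimize import least_squares
import sys
# flask pose by sphere fit + neck mean, from scene and side clouds within 170 mm of the given point
c0=np.array([float(v) for v in sys.argv[1:4]]);rad=float(sys.argv[4]) if len(sys.argv)>4 else 130
for n in("scene","side"):
    p,d,K,T=cap(n);save(p,f"pics/last_{n}.png");P=cloud(d,K,T);h=cv2.cvtColor(p,cv2.COLOR_RGB2HSV)
    m=((h[...,0]<14)&(h[...,1]>170)&(h[...,2]>50)&(d>0)&(np.linalg.norm(P-c0,axis=-1)<rad)).astype(np.uint8)
    m=cv2.erode(m,np.ones((3,3)));Q=P[m>0]
    v=T[:3,2]
    r=least_squares(lambda q:np.linalg.norm(Q-q,axis=1)-32,c0+v*10,loss="soft_l1",f_scale=1).x
    D=np.linalg.norm(Q-r,axis=1);N=Q[(D>45)]
    print(n,len(Q),"bulb",r.round(1),(abs(D-32)<2).mean().round(2),"neck",len(N),(N.mean(0)-r).round(1) if len(N) else 0)
    if len(N)>30:
        t=lambda q:np.array([np.cos(q[0])*np.cos(q[1]),np.sin(q[0])*np.cos(q[1]),np.sin(q[1])])
        w=N.mean(0)-r;q0=[np.arctan2(w[1],w[0]),np.arcsin(w[2]/np.linalg.norm(w))]
        s=least_squares(lambda q:np.linalg.norm(np.cross(N-r,t(q)),axis=1)-12.3,q0,loss="soft_l1",f_scale=1)
        print("  axis",t(s.x).round(3))
E
python3 fl.py 538 270 120 100
```

```text
t: 5.03
tcp_pos: [539.5, 229.1, 107.5]
tool_rot: [0.656, 0.652, 0.271, -0.267]
ft_force: [1.6, -0.5, -0.9]
finger_gap: 23.8
finger_force: 29.4
scene 855 bulb [540.6 276.4 116.8] 0.77 neck 51 [  0.8 -52.5  12.3]
  axis [-0.103 -0.913  0.394]
side 1223 bulb [541.1 277.4 118.1] 0.82 neck 108 [ -0.7 -57.5  12.3]
  axis [-0.008 -1.     0.011]
```

```bash
python3 -m inch '[{"tx":0.0014,"ty":0,"tz":-0.003,"ax":0,"ay":-0.08,"az":0,"gripper":255},{"tx":0.003,"ty":0,"tz":-0.006,"ax":0,"ay":-0.16,"az":0,"gripper":255},{"tx":0.004,"ty":0,"tz":-0.01,"ax":0,"ay":-0.24,"az":0,"gripper":255},{"tx":0.0055,"ty":0,"tz":-0.013,"ax":0,"ay":-0.32,"az":-0.001,"gripper":255},{"tx":0.007,"ty":0,"tz":-0.016,"ax":0,"ay":-0.392,"az":-0.002,"gripper":255}]'|head -2
python3 -m inch '[{"tx":0,"ty":0,"tz":-0.004,"ax":0,"ay":-0.08,"az":0,"gripper":255},{"tx":0,"ty":0,"tz":-0.008,"ax":0,"ay":-0.16,"az":0,"gripper":255},{"tx":0,"ty":0,"tz":-0.012,"ax":0,"ay":-0.24,"az":0,"gripper":255},{"tx":0,"ty":0,"tz":-0.016,"ax":0,"ay":-0.32,"az":-0.001,"gripper":255},{"tx":0,"ty":0,"tz":-0.02,"ax":0,"ay":-0.392,"az":-0.002,"gripper":255}]'|head -2
python3 -m inch '[{"tx":-0.001,"ty":0,"tz":-0.004,"ax":0,"ay":-0.08,"az":0,"gripper":255},{"tx":-0.003,"ty":0,"tz":-0.008,"ax":0,"ay":-0.16,"az":0,"gripper":255},{"tx":-0.004,"ty":0,"tz":-0.013,"ax":0,"ay":-0.24,"az":0,"gripper":255},{"tx":-0.006,"ty":0,"tz":-0.017,"ax":0,"ay":-0.32,"az":-0.001,"gripper":255},{"tx":-0.007,"ty":0,"tz":-0.021,"ax":0,"ay":-0.392,"az":-0.002,"gripper":255}]'|head -2
python3 -m inch '[{"tx":-0.003,"ty":0,"tz":-0.004,"ax":0,"ay":-0.08,"az":0,"gripper":255},{"tx":-0.006,"ty":0,"tz":-0.008,"ax":0,"ay":-0.16,"az":0,"gripper":255},{"tx":-0.009,"ty":0,"tz":-0.012,"ax":0,"ay":-0.24,"az":0,"gripper":255},{"tx":-0.012,"ty":0,"tz":-0.016,"ax":0,"ay":-0.32,"az":-0.001,"gripper":255},{"tx":-0.015,"ty":0,"tz":-0.02,"ax":0,"ay":-0.392,"az":-0.002,"gripper":255}]'
python3 - <<'E'
from h import *
o=env.get_obs();r=R.from_quat(o["tool_rot"]);print(o["joint_positions"].round(3),o["tcp_pos"]-19*r.as_matrix()[:,2],r.as_matrix().round(3))
E
python3 fl.py 538 215 150 120
```

```text
t: 5.55
tcp_pos: [538.6, 222.5, 121.7]
t: 5.97
tcp_pos: [538.3, 215.2, 140.1]
t: 6.38
tcp_pos: [538.1, 208.5, 160.8]
t: 6.8
tcp_pos: [538.0, 202.6, 184.6]
tool_rot: [0.652, 0.652, -0.273, 0.273]
ft_force: [0.2, 0.2, -0.8]
finger_gap: 23.7
finger_force: 29.3
[ 0.671  0.6    1.433 -0.593  1.654  0.79 ] [538.05444149 216.16284932 197.95083526] [[-0.     1.    -0.   ]
 [ 0.703  0.    -0.712]
 [-0.712 -0.    -0.703]]
scene 186 bulb [536.5 212.3 138. ] 0.87 neck 6 [13.1  0.4 90. ]
side 0 bulb [542.4 208.9 143.4] nan neck 0 0fl.py:13: RuntimeWarning: Mean of empty slice.
  print(n,len(Q),"bulb",r.round(1),(abs(D-32)<2).mean().round(2),"neck",len(N),(N.mean(0)-r).round(1) if len(N) else 0)
  ret = ret.dtype.type(ret / rcount)
```

View pics/last_side.png

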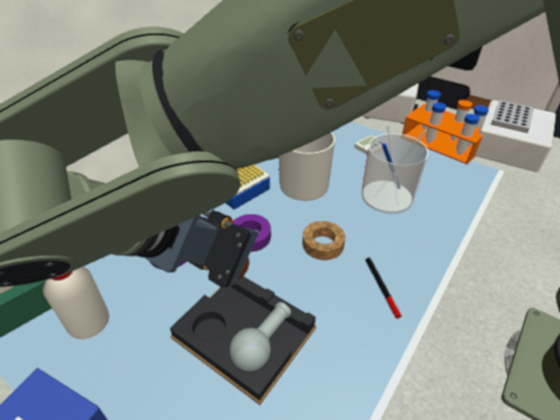

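The side view shows the tray nest empty and the flask hidden behind the gripper. I'll measure the held flask with the wrist camera and plan the move to the ring.

```bash
cat > wf.py <<'E'
from h import *
from scipy.optimize import least_squares
p,d,K,T=cap("wrist");save(p,"pics/last_w.png");P=cloud(d,K,T);h=cv2.cvtColor(p,cv2.COLOR_RGB2HSV)
o=env.get_obs();r=R.from_quat(o["tool_rot"]);g=o["tcp_pos"]-19*r.as_matrix()[:,2]
m=((h[...,0]<14)&(h[...,1]>150)&(h[...,2]>30)&(d>0)&(np.linalg.norm(P-g,axis=-1)<150));m=cv2.erode(m.astype(np.uint8),np.ones((3,3)))
Q=P[m>0];print(len(Q),Q.min(0) if len(Q) else "")
if len(Q)>100:
    q=least_squares(lambda q:np.linalg.norm(Q-q,axis=1)-32,g-[0,0,59],loss="soft_l1",f_scale=1).x
    print("grasp",g.round(1),"bulb",q.round(1),(abs(np.linalg.norm(Q-q,axis=1)-32)<2).mean())
E
python3 wf.py
python3 - <<'E'
from h import *
r=Rt([1,0,0],[0,-1,-1])
a=plan([492.5,-21.8,175],r,grasp=True)
a=plan([492.5,-21.8,118],r,grasp=True,start=a)
E
```

```text
13644 [509.31071692 205.98207055 118.72484241]
grasp [538.  216.4 196.8] bulb [538.6 208.1 153. ] 0.15112870126062738
t [-0.0762 -0.0228  0.0922] a [-0.0004  0.0013  0.0009] -> [515.2  83.8 172.5]
t [-0.0763 -0.0228  0.092 ] a [-0.0004  0.0013  0.0009] -> [492.5 -35.2 161.6]
t [0.0403 0.     0.0403] a [0. 0. 0.] -> [492.5 -35.2 104.6]
```

```bash
cat >> wf.py <<'E'
    S=Q[Q[:,2]<g[2]-45]
    q=least_squares(lambda q:np.linalg.norm(S-q,axis=1)-32,g-[0,0,59],loss="soft_l1",f_scale=1).x
    print("bulb",len(S),q.round(1),(abs(np.linalg.norm(S-q,axis=1)-32)<2).mean(),"z",Q[:,2].min(),Q[:,2].max())
    A=np.c_[2*S,np.ones(len(S))];s=np.linalg.lstsq(A,(S**2).sum(1),rcond=None)[0];print("free",s[:3].round(1),np.sqrt(s[3]+s[:3]@s[:3]))
E
python3 wf.py
```

```text
13643 [509.72827293 204.22611087 119.69061835]
grasp [538.2 215.7 197.8] bulb [539.1 207.6 153.3] 0.15238583889173934
bulb 5259 [537.6 211.1 134.3] 0.9996196995626545 z 119.69061835378011 226.79496309087176
free [537.6 211.8 134.6] 31.314691779827054
```

View pics/last_w.png

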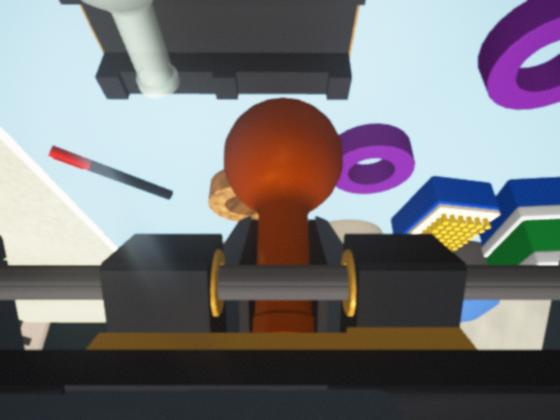

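Wrist view: the bulb at (283,155) sits below the fingers, neck held at (285,230). The bulb is 5 mm towards -y of the grasp, so the neck is over-turned by about 4.4°. I'll correct that on the way to the ring.

Run:
```python
from h import *
r=R.from_quat(env.get_obs()["tool_rot"])*R.from_rotvec([0,.075,0])
a=plan([492.8,-21.8,180],r,grasp=True)
a=plan([492.8,-21.8,125],r,grasp=True,start=a)
```

```text
t [-0.0768 -0.0227  0.0904] a [-0.      0.0375  0.    ] -> [515.5  84.  175. ]
t [-0.0801 -0.0227  0.0874] a [ 0.      0.0375 -0.    ] -> [492.8 -34.2 165.6]
t [0.0359 0.     0.0416] a [-0. -0.  0.] -> [492.8 -34.2 110.6]
```

```bash
python3 -m inch '[{"tx":-0.01,"ty":-0.003,"tz":0.011,"ax":0,"ay":0,"az":0,"gripper":255},{"tx":-0.026,"ty":-0.008,"tz":0.03,"ax":0,"ay":0.01,"az":0,"gripper":255},{"tx":-0.045,"ty":-0.013,"tz":0.053,"ax":0,"ay":0.02,"az":0,"gripper":255},{"tx":-0.063,"ty":-0.019,"tz":0.074,"ax":0,"ay":0.03,"az":0,"gripper":255},{"tx":-0.077,"ty":-0.023,"tz":0.09,"ax":0,"ay":0.0375,"az":0,"gripper":255}]'|head -2
python3 -m inch '[{"tx":-0.018,"ty":-0.005,"tz":0.02,"ax":0,"ay":0.01,"az":0,"gripper":255},{"tx":-0.036,"ty":-0.01,"tz":0.04,"ax":0,"ay":0.02,"az":0,"gripper":255},{"tx":-0.056,"ty":-0.016,"tz":0.061,"ax":0,"ay":0.03,"az":0,"gripper":255},{"tx":-0.072,"ty":-0.02,"tz":0.078,"ax":0,"ay":0.0375,"az":0,"gripper":255},{"tx":-0.08,"ty":-0.023,"tz":0.087,"ax":0,"ay":0.0375,"az":0,"gripper":255}]'
python3 -m inch '[{"tx":0,"ty":0,"tz":0,"ax":0,"ay":0,"az":0,"gripper":255}]'
python3 wf.py
python3 - <<'E'
from h import *
print(env.get_obs()["joint_positions"].round(3))
p,d,K,T=cap("scene");save(p,"pics/s2.png")
P=cloud(d,K,T);h=cv2.cvtColor(p,cv2.COLOR_RGB2HSV)
p,d,K,T=cap("wrist");P=cloud(d,K,T);h=cv2.cvtColor(p,cv2.COLOR_RGB2HSV)
ck=(h[...,0]<22)&(h[...,1]>70)&(np.hypot(P[...,0]-492,P[...,1]+22)<60)&(P[...,2]>26)&(P[...,2]<35)
xy=P[ck][:,:2];print(ck.sum(),xy.min(0),xy.max(0),(xy.min(0)+xy.max(0))/2,np.median(P[ck][:,2]))
E
```

```text
t: 7.42
tcp_pos: [514.2, 81.3, 177.0]
t: 7.83
tcp_pos: [490.8, -36.9, 168.3]
tool_rot: [0.664, 0.661, -0.246, 0.247]
ft_force: [-0.4, -0.6, -0.9]
finger_gap: 23.9
finger_force: 29.4
t: 7.92
tcp_pos: [490.7, -36.4, 168.0]
tool_rot: [0.665, 0.661, -0.247, 0.247]
ft_force: [-1.1, 0.0, -1.2]
finger_gap: 23.6
finger_force: 29.4
13670 [463.18293556 -27.59741928 104.09157466]
grasp [491.8 -22.4 182.3] bulb [491.1 -28.5 138. ] 0.15588880760790053
bulb 4476 [490.6 -23.4 119.7] 0.9993297587131368 z 104.09157466062692 213.27443476174437
free [490.6 -22.7 120. ] 31.34022496892606
[ 0.337  0.36   1.86  -0.698  1.281  0.673]
7977 [447.31980621 -61.19990547] [534.75022395  17.9878442 ] [491.03501508 -21.60603064] 29.835235491979716
```

The bulb at (490.6,-23.4) and the ring at about (491,-23) line up in the same view. Descending, to stop on contact.

```bash
python3 - <<'E'
from h import *
r=R.from_quat(env.get_obs()["tool_rot"]);print(r.inv().apply([0,0,-1]).round(3))
E
python3 -m inch '[{"tx":0.007,"ty":0,"tz":0.008,"ax":0,"ay":0,"az":0,"gripper":255},{"tx":0.016,"ty":0,"tz":0.019,"ax":0,"ay":0,"az":0,"gripper":255},{"tx":0.026,"ty":0,"tz":0.03,"ax":0,"ay":0,"az":0,"gripper":255},{"tx":0.035,"ty":0,"tz":0.04,"ax":0,"ay":0,"az":0,"gripper":255},{"tx":0.04,"ty":0,"tz":0.046,"ax":0,"ay":0,"az":0,"gripper":255}]'
python3 wf.py
```

```text
[ 0.653 -0.003  0.757]
t: 8.48
tcp_pos: [492.1, -32.8, 104.3]
tool_rot: [0.662, 0.663, -0.247, 0.247]
ft_force: [0.7, 0.4, -0.4]
finger_gap: 24.2
finger_force: 29.4
14118 [463.85390324 -24.20632439  40.86144983]
grasp [491.6 -20.7 118. ] bulb [491.8 -24.   71.8] 0.16015016291259385
bulb 4818 [491.8 -19.9  56. ] 1.0 z 40.86144982526264 149.6171978181031
free [491.8 -19.2  56.3] 31.317416519222128
```

```bash
python3 -m inch '[{"tx":0,"ty":0,"tz":0.003,"ax":0,"ay":0,"az":0,"gripper":255},{"tx":0.001,"ty":0,"tz":0.004,"ax":0,"ay":0,"az":0,"gripper":255},{"tx":0.001,"ty":0,"tz":0.004,"ax":0,"ay":0,"az":0,"gripper":255}]'
python3 -m inch '[{"tx":0.0007,"ty":0,"tz":0.0008,"ax":0,"ay":0,"az":0,"gripper":255},{"tx":0.0007,"ty":0,"tz":0.0008,"ax":0,"ay":0,"az":0,"gripper":255}]'
python3 -m inch '[{"tx":0.0007,"ty":0,"tz":0.0008,"ax":0,"ay":0,"az":0,"gripper":255},{"tx":0.0007,"ty":0,"tz":0.0008,"ax":0,"ay":0,"az":0,"gripper":255}]'
python3 wf.py
```

```text
t: 8.78
tcp_pos: [492.7, -35.4, 103.0]
tool_rot: [0.663, 0.662, -0.246, 0.247]
ft_force: [0.1, 0.2, -1.2]
finger_gap: 24.0
finger_force: 29.4
t: 8.95
tcp_pos: [492.7, -35.5, 102.1]
tool_rot: [0.663, 0.662, -0.246, 0.247]
ft_force: [-0.0, -0.2, -0.7]
finger_gap: 23.9
finger_force: 29.4
t: 9.12
tcp_pos: [492.5, -35.8, 101.2]
tool_rot: [0.663, 0.662, -0.247, 0.248]
ft_force: [-0.5, 0.1, 0.3]
finger_gap: 24.3
finger_force: 29.4
14038 [464.44186153 -26.90966906  38.65249604]
grasp [492.5 -23.3 115.5] bulb [492.5 -27.   67.8] 0.17067958398632282
bulb 5031 [492.4 -23.   52.9] 0.9996024647187438 z 38.652496037017016 146.65501243035388
free [492.4 -22.3  53.2] 31.44220007655554
```

```bash
for i in 1 2 3; do python3 -m inch '[{"tx":0.0007,"ty":0,"tz":0.0008,"ax":0,"ay":0,"az":0,"gripper":255},{"tx":0.0007,"ty":0,"tz":0.0008,"ax":0,"ay":0,"az":0,"gripper":255}]'|sed -n '2p;4p'; done
```

```text
tcp_pos: [492.5, -36.2, 100.6]
ft_force: [-0.3, -1.1, 4.8]
tcp_pos: [492.4, -36.5, 100.2]
ft_force: [-1.5, -1.1, 7.5]
tcp_pos: [492.2, -36.9, 99.7]
ft_force: [-1.4, -2.3, 10.7]
```

Seated: the force rises smoothly. Easing off and opening.

```bash
python3 -m inch '[{"tx":-0.0007,"ty":0,"tz":-0.0008,"ax":0,"ay":0,"az":0,"gripper":255},{"tx":-0.0007,"ty":0,"tz":-0.0008,"ax":0,"ay":0,"az":0,"gripper":180},{"tx":-0.0007,"ty":0,"tz":-0.0008,"ax":0,"ay":0,"az":0,"gripper":170},{"tx":-0.0007,"ty":0,"tz":-0.0008,"ax":0,"ay":0,"az":0,"gripper":100},{"tx":-0.0007,"ty":0,"tz":-0.0008,"ax":0,"ay":0,"az":0,"gripper":0}]'
python3 -m inch '[{"tx":0,"ty":0,"tz":0,"ax":0,"ay":0,"az":0,"gripper":0},{"tx":0,"ty":0,"tz":0,"ax":0,"ay":0,"az":0,"gripper":0},{"tx":0,"ty":0,"tz":0,"ax":0,"ay":0,"az":0,"gripper":0},{"tx":0,"ty":0,"tz":0,"ax":0,"ay":0,"az":0,"gripper":0},{"tx":0,"ty":0,"tz":0,"ax":0,"ay":0,"az":0,"gripper":0}]'
python3 wf.py
```

```text
t: 10.08
tcp_pos: [492.5, -35.3, 98.3]
tool_rot: [0.663, 0.662, -0.246, 0.247]
ft_force: [0.8, -0.1, 0.0]
finger_gap: 41.0
finger_force: 0.0
t: 10.5
tcp_pos: [492.5, -35.5, 98.6]
tool_rot: [0.663, 0.662, -0.246, 0.247]
ft_force: [-0.3, 0.5, -0.4]
finger_gap: 74.1
finger_force: 0.0
13192 [462.51498177 -28.86878058  37.84551781]
grasp [492.5 -23.1 112.9] bulb [490.5 -27.4  58. ] 0.30510915706488784
bulb 4805 [490.7 -24.9  50.7] 0.9997918834547347 z 37.84551781376652 142.64794055591403
free [490.7 -24.2  51. ] 31.360223861544643
```

```bash
python3 -m inch '[{"tx":0,"ty":0,"tz":-0.015,"ax":0,"ay":0,"az":0,"gripper":0},{"tx":0,"ty":0,"tz":-0.05,"ax":0,"ay":0,"az":0,"gripper":0},{"tx":0,"ty":0,"tz":-0.09,"ax":0,"ay":0,"az":0,"gripper":0},{"tx":0,"ty":0,"tz":-0.13,"ax":0,"ay":0,"az":0,"gripper":0},{"tx":0,"ty":0,"tz":-0.15,"ax":0,"ay":0,"az":0,"gripper":0}]'
cat > st.py <<'E'
from h import *
from scipy.optimize import least_squares
import sys
x0,y0=map(float,sys.argv[1:3])
t=lambda q:np.array([q[3],q[4],1])/np.sqrt(1+q[3]**2+q[4]**2)
def res(q,Q):
    w=Q-q[:3];a=w@t(q);rad=np.linalg.norm(w-np.outer(a,t(q)),axis=1);D=np.linalg.norm(w,axis=1)
    return np.where(a<31,D-32,rad-np.where(a>84,14.5,12))
for n in sys.argv[3:]:
    p,d,K,T=cap(n);save(p,f"pics/st_{n}.png");P=cloud(d,K,T);h=cv2.cvtColor(p,cv2.COLOR_RGB2HSV)
    m=((h[...,0]<14)&(h[...,1]>150)&(h[...,2]>40)&(d>0)&(np.hypot(P[...,0]-x0,P[...,1]-y0)<60)&(P[...,2]>35)).astype(np.uint8)
    Q=P[cv2.erode(m,np.ones((3,3)))>0]
    if len(Q)<80: print(n,"few",len(Q));continue
    s=least_squares(res,[x0,y0,51,0,0],args=(Q,),loss="soft_l1",f_scale=1)
    print(n,len(Q),"bulb",s.x[:3].round(1),"axis",t(s.x).round(3),"rms",np.sqrt(np.median(s.fun**2)).round(2),"zmax",Q[:,2].max().round(1))
E
python3 st.py 491 -24 scene side wrist
```

```text
t: 10.97
tcp_pos: [493.6, 65.3, 215.2]
tool_rot: [0.663, 0.663, -0.244, 0.248]
ft_force: [0.3, -0.0, 0.8]
finger_gap: 91.2
finger_force: 0.0
scene 593 bulb [491.9 -24.3  50. ] axis [-0.016 -0.086  0.996] rms 0.91 zmax 145.5
side 566 bulb [491.5 -23.6  49.2] axis [ 0.002 -0.064  0.998] rms 0.76 zmax 142.2
wrist 2823 bulb [490.6 -24.9  50.9] axis [-0.025 -0.089  0.996] rms 0.44 zmax 145.2
```

Flask stands in the ring, released, leaning about 4.5° (all three cameras agree). I'll take the neck again from above, along its axis.

Run:
```python
from h import *
ax=np.array([-.013,-.08,.9967]);b=np.array([491.3,-24.3,50.5]);r=Rt([1,0,0],-ax)
a=plan(b+185*ax,r,n=2)
a=plan(b+45*ax,r,start=a)
```

```text
t [-0.0461 -0.002   0.0251] a [-0.0042  0.3959  0.0024] -> [490.9  12.2 223.8]
t [-0.0522 -0.002   0.0054] a [-0.0042  0.3959  0.0024] -> [488.9 -39.1 234.9]
t [-0.   -0.    0.14] a [-0. -0. -0.] -> [490.7 -27.9  95.4]
```

```bash
python3 -m inch '[{"tx":-0.009,"ty":0,"tz":0.005,"ax":0,"ay":0.08,"az":0,"gripper":0},{"tx":-0.019,"ty":-0.001,"tz":0.01,"ax":-0.002,"ay":0.16,"az":0.001,"gripper":0},{"tx":-0.028,"ty":-0.001,"tz":0.016,"ax":-0.003,"ay":0.24,"az":0.001,"gripper":0},{"tx":-0.037,"ty":-0.002,"tz":0.021,"ax":-0.004,"ay":0.32,"az":0.002,"gripper":0},{"tx":-0.046,"ty":-0.002,"tz":0.025,"ax":-0.004,"ay":0.396,"az":0.002,"gripper":0}]'|head -2
python3 -m inch '[{"tx":-0.01,"ty":0,"tz":0.001,"ax":0,"ay":0.08,"az":0,"gripper":0},{"tx":-0.02,"ty":-0.001,"tz":0.002,"ax":-0.002,"ay":0.16,"az":0.001,"gripper":0},{"tx":-0.03,"ty":-0.001,"tz":0.003,"ax":-0.003,"ay":0.24,"az":0.001,"gripper":0},{"tx":-0.042,"ty":-0.002,"tz":0.004,"ax":-0.004,"ay":0.32,"az":0.002,"gripper":0},{"tx":-0.052,"ty":-0.002,"tz":0.005,"ax":-0.004,"ay":0.396,"az":0.002,"gripper":0}]'
python3 -m inch '[{"tx":0,"ty":0,"tz":0,"ax":0,"ay":0,"az":0,"gripper":0},{"tx":0,"ty":0,"tz":0,"ax":0,"ay":0,"az":0,"gripper":0}]'|head -3
python3 - <<'E'
from h import *
ax=np.array([-.013,-.08,.9967]);b=np.array([491.3,-24.3,50.5]);r=Rt([1,0,0],-ax)
a=plan(b+185*ax,r)
a=plan(b+45*ax,r)
E
python3 st.py 491 -24 scene side wrist
```

```text
t: 11.53
tcp_pos: [488.8, 9.9, 221.8]
t: 11.95
tcp_pos: [486.7, -41.0, 233.5]
tool_rot: [0.708, 0.705, 0.032, -0.026]
ft_force: [-0.5, -0.1, -0.1]
finger_gap: 91.5
finger_force: 0.0
t: 12.12
tcp_pos: [486.9, -41.5, 233.1]
tool_rot: [0.709, 0.704, 0.03, -0.025]
t [ 0.0025  0.002  -0.0016] a [-0.006   0.0016 -0.0066] -> [488.9 -39.1 234.9]
t [0.0028 0.0028 0.1384] a [-0.006   0.0016 -0.0066] -> [490.7 -27.9  95.4]
scene 547 bulb [492.2 -24.5  49.8] axis [-0.02  -0.084  0.996] rms 1.05 zmax 146.6
side 656 bulb [491.7 -23.5  49.3] axis [-0.023 -0.086  0.996] rms 0.75 zmax 143.8
wrist 1644 bulb [490.7 -24.7  50.8] axis [-0.015 -0.104  0.994] rms 0.51 zmax 146.1
```

```bash
python3 -m inch '[{"tx":0.002,"ty":0.002,"tz":0.01,"ax":-0.006,"ay":0.002,"az":-0.006,"gripper":0},{"tx":0.002,"ty":0.003,"tz":0.03,"ax":-0.006,"ay":0.002,"az":-0.006,"gripper":0},{"tx":0.002,"ty":0.003,"tz":0.05,"ax":-0.006,"ay":0.002,"az":-0.006,"gripper":0},{"tx":0.002,"ty":0.003,"tz":0.06,"ax":-0.006,"ay":0.002,"az":-0.006,"gripper":0},{"tx":0.002,"ty":0.003,"tz":0.065,"ax":-0.006,"ay":0.002,"az":-0.006,"gripper":0}]'|head -2
python3 -m inch '[{"tx":0,"ty":0,"tz":0.015,"ax":0,"ay":0,"az":0,"gripper":0},{"tx":0,"ty":0,"tz":0.035,"ax":0,"ay":0,"az":0,"gripper":0},{"tx":0,"ty":0,"tz":0.055,"ax":0,"ay":0,"az":0,"gripper":0},{"tx":0,"ty":0,"tz":0.068,"ax":0,"ay":0,"az":0,"gripper":0},{"tx":0,"ty":0,"tz":0.073,"ax":0,"ay":0,"az":0,"gripper":0}]'
python3 -m inch '[{"tx":0,"ty":0,"tz":0,"ax":0,"ay":0,"az":0,"gripper":0}]'|head -2
python3 - <<'E'
from h import *
ax=np.array([-.016,-.085,.9963]);b=np.array([491.3,-24.3,50.5]);r=Rt([1,0,0],-ax)
a=plan(b+45*ax,r)
E
```

```text
t: 12.68
tcp_pos: [490.7, -31.0, 168.3]
t: 13.1
tcp_pos: [492.2, -25.7, 96.0]
tool_rot: [0.705, 0.708, 0.033, -0.024]
ft_force: [0.3, 0.2, -0.2]
finger_gap: 91.2
finger_force: 0.0
t: 13.18
tcp_pos: [492.7, -25.9, 96.7]
t [-0.0023 -0.0022  0.0012] a [-0.0017  0.004   0.0058] -> [490.6 -28.1  95.3]
```

```bash
python3 -m inch '[{"tx":-0.002,"ty":-0.0015,"tz":0.001,"ax":0,"ay":0,"az":0,"gripper":120},{"tx":-0.002,"ty":-0.0015,"tz":0.001,"ax":0,"ay":0,"az":0,"gripper":150},{"tx":-0.002,"ty":-0.0015,"tz":0.001,"ax":0,"ay":0,"az":0,"gripper":160},{"tx":-0.002,"ty":-0.0015,"tz":0.001,"ax":0,"ay":0,"az":0,"gripper":255},{"tx":-0.002,"ty":-0.0015,"tz":0.001,"ax":0,"ay":0,"az":0,"gripper":255}]'|head -2
for i in 1 2; do python3 -m inch '[{"tx":0,"ty":0,"tz":0,"ax":0,"ay":0,"az":0,"gripper":255},{"tx":0,"ty":0,"tz":0,"ax":0,"ay":0,"az":0,"gripper":255},{"tx":0,"ty":0,"tz":0,"ax":0,"ay":0,"az":0,"gripper":255},{"tx":0,"ty":0,"tz":0,"ax":0,"ay":0,"az":0,"gripper":255},{"tx":0,"ty":0,"tz":0,"ax":0,"ay":0,"az":0,"gripper":255}]'; done
python3 - <<'E'
from h import *
o=env.get_obs();r=R.from_quat(o["tool_rot"]);print(r.as_matrix().round(3),r.inv().apply([0,0,1]).round(3))
E
```

```text
t: 13.6
tcp_pos: [492.0, -28.5, 96.7]
t: 14.02
tcp_pos: [491.5, -28.4, 96.1]
tool_rot: [0.705, 0.708, 0.034, -0.023]
ft_force: [0.1, 0.6, -0.2]
finger_gap: 28.1
finger_force: 30.1
t: 14.43
tcp_pos: [491.5, -28.4, 96.1]
tool_rot: [0.705, 0.708, 0.034, -0.023]
ft_force: [0.3, -0.2, -0.6]
finger_gap: 27.4
finger_force: 30.0
[[-0.005  1.     0.016]
 [ 0.997  0.004  0.081]
 [ 0.081  0.016 -0.997]] [ 0.081  0.016 -0.997]
```

The gap is 27–28 mm, so the fingers are catching the lip. I'll open a little, go 6 mm lower and regrip.

```bash
python3 -m inch '[{"tx":0,"ty":0,"tz":0,"ax":0,"ay":0,"az":0,"gripper":125},{"tx":0,"ty":0,"tz":0,"ax":0,"ay":0,"az":0,"gripper":125},{"tx":0,"ty":0,"tz":0,"ax":0,"ay":0,"az":0,"gripper":125},{"tx":0,"ty":0,"tz":0,"ax":0,"ay":0,"az":0,"gripper":125},{"tx":0,"ty":0,"tz":0,"ax":0,"ay":0,"az":0,"gripper":125}]'|sed -n '2p;4,6p'
python3 st.py 491 -24 scene side wrist
```

```text
tcp_pos: [491.6, -28.4, 96.2]
ft_force: [-0.5, 0.2, 0.2]
finger_gap: 46.5
finger_force: 0.0
scene 503 bulb [492.4 -24.4  49.8] axis [-0.01  -0.086  0.996] rms 0.86 zmax 144.9
side 654 bulb [491.8 -23.5  49.3] axis [-0.025 -0.087  0.996] rms 0.75 zmax 143.5
wrist 8020 bulb [490.7 -24.9  50.9] axis [-0.01  -0.071  0.997] rms 0.45 zmax 146.5
```

```bash
python3 -m inch '[{"tx":0,"ty":0,"tz":0.004,"ax":0,"ay":0,"az":0,"gripper":125},{"tx":0,"ty":0,"tz":0.007,"ax":0,"ay":0,"az":0,"gripper":125},{"tx":0,"ty":0,"tz":0.007,"ax":0,"ay":0,"az":0,"gripper":255},{"tx":0,"ty":0,"tz":0.007,"ax":0,"ay":0,"az":0,"gripper":255},{"tx":0,"ty":0,"tz":0.007,"ax":0,"ay":0,"az":0,"gripper":255}]'|head -2
python3 -m inch '[{"tx":0,"ty":0,"tz":0,"ax":0,"ay":0,"az":0,"gripper":255},{"tx":0,"ty":0,"tz":0,"ax":0,"ay":0,"az":0,"gripper":255},{"tx":0,"ty":0,"tz":0,"ax":0,"ay":0,"az":0,"gripper":255},{"tx":0,"ty":0,"tz":0,"ax":0,"ay":0,"az":0,"gripper":255},{"tx":0,"ty":0,"tz":0,"ax":0,"ay":0,"az":0,"gripper":255}]'
```

```text
t: 15.42
tcp_pos: [491.7, -27.8, 89.1]
t: 15.83
tcp_pos: [491.6, -27.8, 89.1]
tool_rot: [0.705, 0.708, 0.034, -0.023]
ft_force: [-0.6, 0.7, -0.4]
finger_gap: 27.4
finger_force: 30.0
```

Run:
```python
from h import *
o=env.get_obs();g=o["tcp_pos"]
p,d,K,T=cap("scene");q=np.linalg.inv(T)@np.r_[g,1];u,v=(K@q[:3])[:2]/q[2];u,v=int(u),int(v)
a=cv2.resize(p[v-60:v+60,u-60:u+60],(400,400),interpolation=cv2.INTER_CUBIC)
p,d,K,T=cap("wrist");b=cv2.resize(p[100:380,140:420],(400,400),interpolation=cv2.INTER_CUBIC)
save(np.hstack([a,b]),"pics/g1.png")
```

```text
(no output)
```

View pics/g1.png

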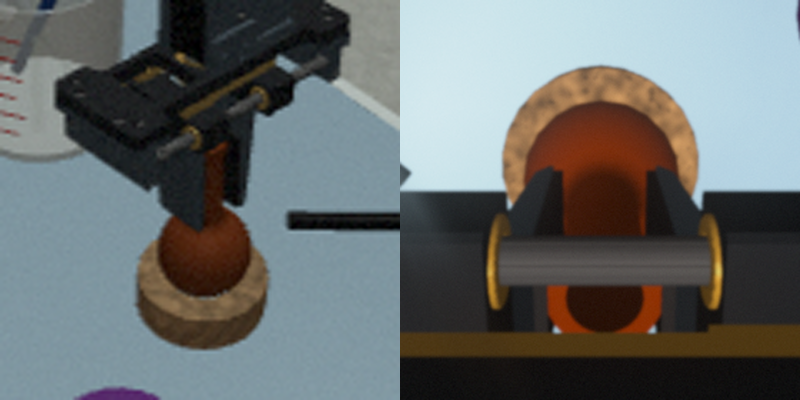

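The crop shows the fingers astride the neck, with their backs on the lip at right-hand image (605,310). Nothing grips the neck itself from above. I'll grip with the pads centred just at the lip end of the neck, which also gives more room over the beaker rim.

```bash
python3 -m inch '[{"tx":0,"ty":0,"tz":0,"ax":0,"ay":0,"az":0,"gripper":125},{"tx":0,"ty":0,"tz":0,"ax":0,"ay":0,"az":0,"gripper":125},{"tx":0,"ty":0,"tz":0,"ax":0,"ay":0,"az":0,"gripper":125},{"tx":0,"ty":0,"tz":0,"ax":0,"ay":0,"az":0,"gripper":125},{"tx":0,"ty":0,"tz":0,"ax":0,"ay":0,"az":0,"gripper":125}]'|sed -n '2p;5p'
python3 -m inch '[{"tx":0,"ty":0,"tz":-0.01,"ax":0,"ay":0,"az":0,"gripper":125},{"tx":0,"ty":0,"tz":-0.02,"ax":0,"ay":0,"az":0,"gripper":125},{"tx":0,"ty":0,"tz":-0.028,"ax":0,"ay":0,"az":0,"gripper":125},{"tx":0,"ty":0,"tz":-0.028,"ax":0,"ay":0,"az":0,"gripper":125},{"tx":0,"ty":0,"tz":-0.028,"ax":0,"ay":0,"az":0,"gripper":255}]'|sed -n '2p;5p'
python3 -m inch '[{"tx":0,"ty":0,"tz":0,"ax":0,"ay":0,"az":0,"gripper":255},{"tx":0,"ty":0,"tz":0,"ax":0,"ay":0,"az":0,"gripper":255},{"tx":0,"ty":0,"tz":0,"ax":0,"ay":0,"az":0,"gripper":255},{"tx":0,"ty":0,"tz":0,"ax":0,"ay":0,"az":0,"gripper":255},{"tx":0,"ty":0,"tz":0,"ax":0,"ay":0,"az":0,"gripper":255}]'
python3 st.py 491 -24 scene side wrist
```

```text
tcp_pos: [491.8, -27.9, 89.2]
finger_gap: 46.4
tcp_pos: [491.9, -30.3, 118.1]
finger_gap: 42.3
t: 17.18
tcp_pos: [491.0, -30.1, 116.8]
tool_rot: [0.705, 0.708, 0.034, -0.023]
ft_force: [-0.2, -0.4, 0.2]
finger_gap: 27.3
finger_force: 30.0
scene 503 bulb [492.  -24.4  49.8] axis [ 0.017 -0.082  0.996] rms 0.89 zmax 144.0
side 670 bulb [491.9 -23.5  49.2] axis [-0.023 -0.086  0.996] rms 0.79 zmax 144.5
wrist 5956 bulb [490.8 -24.2  50.6] axis [-0.005 -0.101  0.995] rms 0.54 zmax 146.2
```

```bash
python3 -m inch '[{"tx":0.0004,"ty":0,"tz":-0.005,"ax":0,"ay":0,"az":0,"gripper":255},{"tx":0.001,"ty":0,"tz":-0.012,"ax":0,"ay":0,"az":0,"gripper":255},{"tx":0.0015,"ty":0,"tz":-0.02,"ax":0,"ay":0,"az":0,"gripper":255},{"tx":0.002,"ty":0,"tz":-0.026,"ax":0,"ay":0,"az":0,"gripper":255},{"tx":0.002,"ty":0,"tz":-0.03,"ax":0,"ay":0,"az":0,"gripper":255}]'
python3 st.py 491 -24 scene side wrist
python3 - <<'E'
from h import *
p=env.get_obs()["tcp_pos"];r=Rt([1,0,0],[0,0,-1])
a=plan(p+[0,0,125],r,n=1)
a=plan([637,-171.5,a[0][2]],r,start=a,n=2)
E
```

```text
t: 17.75
tcp_pos: [491.4, -30.6, 148.6]
tool_rot: [0.705, 0.708, 0.035, -0.022]
ft_force: [0.8, 0.2, -1.1]
finger_gap: 27.7
finger_force: 30.0
scene 528 bulb [520.4   2.8  49.2] axis [-0.331 -0.329  0.885] rms 3.54 zmax 176.8
side 698 bulb [479.4   6.5  50.2] axis [ 0.138 -0.353  0.925] rms 3.93 zmax 176.4
wrist 5673 bulb [491.4  -1.8  53.1] axis [-0.001 -0.285  0.958] rms 3.68 zmax 178.1
t [ 0.0101  0.0022 -0.1246] a [ 0.0175 -0.0807  0.0043] -> [491.  -30.6 272.7]
t [-0.0705  0.073  -0.    ] a [ 0. -0.  0.] -> [ 564.  -101.   272.7]
t [-0.0705  0.073  -0.    ] a [ 0. -0.  0.] -> [ 637.  -171.5  272.7]
```

Lifted. Continuing up while squaring the tool, then checking the flask and ring.

```bash
python3 -m inch '[{"tx":0.002,"ty":0,"tz":-0.02,"ax":0.003,"ay":-0.016,"az":0.001,"gripper":255},{"tx":0.004,"ty":0.001,"tz":-0.045,"ax":0.006,"ay":-0.032,"az":0.002,"gripper":255},{"tx":0.006,"ty":0.001,"tz":-0.075,"ax":0.01,"ay":-0.048,"az":0.003,"gripper":255},{"tx":0.008,"ty":0.002,"tz":-0.105,"ax":0.014,"ay":-0.064,"az":0.004,"gripper":255},{"tx":0.01,"ty":0.002,"tz":-0.125,"ax":0.017,"ay":-0.08,"az":0.004,"gripper":255}]'
sed -i 's/\[x0,y0,51,0,0\]/[x0,y0,Z0,0,0]/; s/P\[...,2\]>35/P[...,2]>Z0-16/; s/^x0,y0=.*/x0,y0,Z0=map(float,sys.argv[1:4])/; s/argv\[3:\]/argv[4:]/' st.py
python3 -m inch '[{"tx":0,"ty":0,"tz":0,"ax":0,"ay":0,"az":0,"gripper":255}]' >/dev/null
python3 st.py 491 -27 205 scene side wrist
python3 - <<'E'
from h import *
for n in ("scene","side"):
    p,d,K,T=cap(n);save(p,f"pics/{n}3.png");P=cloud(d,K,T);h=cv2.cvtColor(p,cv2.COLOR_RGB2HSV)
    ck=(h[...,0]<22)&(h[...,1]>70)&(np.hypot(P[...,0]-492,P[...,1]+22)<70)&(P[...,2]>26)&(P[...,2]<35)
    xy=P[ck][:,:2];print(n,ck.sum(),(xy.min(0)+xy.max(0))/2 if len(xy) else 0)
    bk=(np.hypot(P[...,0]-637,P[...,1]+171.5)<75)&(P[...,2]>136)&(P[...,2]<144);xy=P[bk][:,:2]
    print("beaker",len(xy),(xy.min(0)+xy.max(0))/2 if len(xy) else 0)
E
```

```text
t: 18.32
tcp_pos: [491.3, -30.8, 275.1]
tool_rot: [0.707, 0.707, 0.001, 0.001]
ft_force: [0.7, 0.1, -1.2]
finger_gap: 27.5
finger_force: 30.0
scene 575 bulb [493.3 -30.  209.7] axis [ 0.027 -0.001  1.   ] rms 0.89 zmax 303.4
side 894 bulb [491.9 -29.2 206.5] axis [-0.004 -0.003  1.   ] rms 0.71 zmax 300.4
wrist 5504 bulb [489.4 -29.8 205.8] axis [ 0.012 -0.023  1.   ] rms 0.58 zmax 300.9
scene 626 [494.42315732 -21.78868152]
beaker 336 [ 639.47686038 -173.53326969]
side 673 [490.568833  -21.8901883]
beaker 183 [ 638.8988328  -171.13685814]
```

The flask hangs plumb with the bulb 67 mm below the TCP, and the ring stayed put. The beaker is at about (637.5,-171.8). I'll move over it with a 12° pre-lean towards -y, so the flask has only a little way left to lean on release.

Run:
```python
from h import *
n=np.array([0,-np.sin(.21),np.cos(.21)]);r=Rt([1,0,0],-n);b=np.array([637.5,-177.8,208])
a=plan(b+67.5*n,r,n=2)
plan(b+67.5*n-[0,0,140],r,start=a,n=1)
```

```text
t [-0.0806  0.0739 -0.0021] a [-0.0022  0.1043 -0.0002] -> [ 563.6 -111.3  272.4]
t [-0.08    0.0739 -0.0103] a [-0.0022  0.1043 -0.0002] -> [ 637.5 -191.9  274. ]
t [-0.0292  0.      0.1369] a [ 0. -0.  0.] -> [ 637.5 -191.9  134. ]
```

```bash
python3 -m inch '[{"tx":-0.009,"ty":0.008,"tz":0,"ax":0,"ay":0.01,"az":0,"gripper":255},{"tx":-0.025,"ty":0.023,"tz":-0.001,"ax":0,"ay":0.03,"az":0,"gripper":255},{"tx":-0.043,"ty":0.04,"tz":-0.001,"ax":-0.001,"ay":0.055,"az":0,"gripper":255},{"tx":-0.062,"ty":0.057,"tz":-0.002,"ax":-0.002,"ay":0.08,"az":0,"gripper":255},{"tx":-0.08,"ty":0.074,"tz":-0.002,"ax":-0.002,"ay":0.104,"az":0,"gripper":255}]'|head -2
python3 -m inch '[{"tx":-0.018,"ty":0.017,"tz":-0.002,"ax":0,"ay":0.025,"az":0,"gripper":255},{"tx":-0.037,"ty":0.034,"tz":-0.004,"ax":-0.001,"ay":0.05,"az":0,"gripper":255},{"tx":-0.055,"ty":0.051,"tz":-0.007,"ax":-0.002,"ay":0.075,"az":0,"gripper":255},{"tx":-0.072,"ty":0.067,"tz":-0.009,"ax":-0.002,"ay":0.1,"az":0,"gripper":255},{"tx":-0.08,"ty":0.074,"tz":-0.01,"ax":-0.002,"ay":0.104,"az":0,"gripper":255}]'|head -2
python3 -m inch '[{"tx":0,"ty":0,"tz":0,"ax":0,"ay":0,"az":0,"gripper":255},{"tx":0,"ty":0,"tz":0,"ax":0,"ay":0,"az":0,"gripper":255}]'
python3 st.py 637 -178 208 scene side wrist
python3 - <<'E'
from h import *
n=np.array([0,-np.sin(.21),np.cos(.21)]);r=Rt([1,0,0],-n);b=np.array([637.5,-177.8,208])
plan(b+67.5*n,r,n=1)
for nn in ("scene","side","wrist"):
    p,d,K,T=cap(nn);P=cloud(d,K,T);h=cv2.cvtColor(p,cv2.COLOR_RGB2HSV);save(p,f"pics/b_{nn}.png")
    bk=(np.hypot(P[...,0]-637,P[...,1]+171.5)<75)&(P[...,2]>136)&(P[...,2]<144);xy=P[bk][:,:2]
    if len(xy)>20:
        A=np.c_[2*xy,np.ones(len(xy))];s=np.linalg.lstsq(A,(xy**2).sum(1),rcond=None)[0];print(nn,len(xy),s[:2],np.sqrt(s[2]+s[:2]@s[:2]),xy.min(0),xy.max(0))
E
```

```text
t: 19.07
tcp_pos: [564.7, -111.6, 273.0]
t: 19.48
tcp_pos: [639.6, -194.5, 272.7]
t: 19.65
tcp_pos: [638.2, -191.5, 273.9]
tool_rot: [0.704, 0.703, 0.074, -0.074]
ft_force: [-0.2, 0.7, -0.6]
finger_gap: 27.6
finger_force: 30.0
scene 722 bulb [ 638.3 -178.   208.4] axis [ 0.018 -0.202  0.979] rms 0.89 zmax 302.3
side 633 bulb [ 638.  -176.4  208.2] axis [-0.002 -0.203  0.979] rms 0.86 zmax 302.8
wrist 5761 bulb [ 636.9 -177.7  210.8] axis [0.023 0.06  0.998] rms 0.71 zmax 306.1
t [-0.0021 -0.0005  0.0016] a [0.0022 0.0006 0.0011] -> [ 637.5 -191.9  274. ]
scene 301 [ 638.45634656 -171.85209597] 63.313828924788794 [ 571.71855464 -236.87496758] [ 707.93292976 -108.02843294]
side 214 [ 636.16444135 -171.06557362] 63.44646640647129 [ 570.53031385 -236.2140719 ] [ 705.29341176 -106.99098819]
wrist 1751 [ 636.22696747 -173.81821371] 63.2185258469868 [ 570.2511631  -209.80926824] [ 706.54003029 -109.65818972]
```

View pics/b_scene.png

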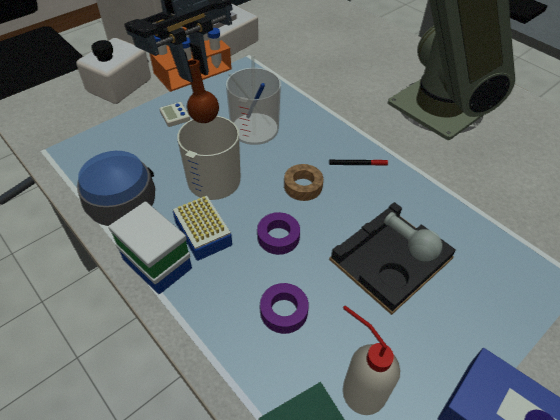

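Scene view: the flask hangs over the white beaker at (202,105), leaning slightly. The ring is at (304,181), with the clear flask and tip box undisturbed. Offsets agree within 1 mm, so I'll lower.

```bash
python3 -m inch '[{"tx":-0.003,"ty":0,"tz":0.014,"ax":0,"ay":0,"az":0,"gripper":255},{"tx":-0.008,"ty":0,"tz":0.036,"ax":0,"ay":0,"az":0,"gripper":255},{"tx":-0.012,"ty":0,"tz":0.058,"ax":0,"ay":0,"az":0,"gripper":255},{"tx":-0.017,"ty":0,"tz":0.08,"ax":0,"ay":0,"az":0,"gripper":255},{"tx":-0.0195,"ty":0,"tz":0.092,"ax":0,"ay":0,"az":0,"gripper":255}]'|sed -n '1,4p'
python3 -m inch '[{"tx":-0.003,"ty":0,"tz":0.014,"ax":0,"ay":0,"az":0,"gripper":255},{"tx":-0.006,"ty":0,"tz":0.03,"ax":0,"ay":0,"az":0,"gripper":255},{"tx":-0.01,"ty":0,"tz":0.046,"ax":0,"ay":0,"az":0,"gripper":255},{"tx":-0.012,"ty":0,"tz":0.057,"ax":0,"ay":0,"az":0,"gripper":255},{"tx":-0.013,"ty":0,"tz":0.062,"ax":0,"ay":0,"az":0,"gripper":255}]'|sed -n '1,4p'
python3 -m inch '[{"tx":0,"ty":0,"tz":0,"ax":0,"ay":0,"az":0,"gripper":255},{"tx":0,"ty":0,"tz":0,"ax":0,"ay":0,"az":0,"gripper":255}]'
```

```text
t: 20.37
tcp_pos: [637.6, -190.3, 179.7]
tool_rot: [0.703, 0.703, 0.074, -0.074]
ft_force: [-0.5, -0.8, -1.4]
t: 20.78
tcp_pos: [638.3, -190.3, 117.2]
tool_rot: [0.703, 0.703, 0.074, -0.074]
ft_force: [0.3, 0.3, -0.5]
t: 20.95
tcp_pos: [639.5, -191.0, 119.3]
tool_rot: [0.703, 0.703, 0.075, -0.072]
ft_force: [-0.9, 0.7, -1.0]
finger_gap: 28.0
finger_force: 30.0
```

```bash
python3 -m inch '[{"tx":-0.001,"ty":0,"tz":0.004,"ax":0,"ay":0,"az":0,"gripper":255},{"tx":-0.002,"ty":0,"tz":0.008,"ax":0,"ay":0,"az":0,"gripper":255},{"tx":-0.002,"ty":0,"tz":0.01,"ax":0,"ay":0,"az":0,"gripper":255},{"tx":-0.002,"ty":0,"tz":0.01,"ax":0,"ay":0,"az":0,"gripper":255}]'|sed -n '2p;4p'
for i in 1 2 3; do python3 -m inch '[{"tx":-0.0002,"ty":0,"tz":0.001,"ax":0,"ay":0,"az":0,"gripper":255},{"tx":-0.0002,"ty":0,"tz":0.001,"ax":0,"ay":0,"az":0,"gripper":255}]'|sed -n '2p;4p'; done
```

```text
tcp_pos: [639.0, -190.9, 108.1]
ft_force: [0.7, 0.2, -0.6]
tcp_pos: [639.3, -191.0, 107.5]
ft_force: [0.5, 0.3, -0.9]
tcp_pos: [639.3, -191.0, 106.4]
ft_force: [-0.9, 0.1, -0.6]
tcp_pos: [639.2, -191.0, 105.3]
ft_force: [-0.3, -0.1, -0.8]
```

```bash
for i in 1 2 3; do python3 -m inch '[{"tx":-0.0002,"ty":0,"tz":0.0007,"ax":0,"ay":0,"az":0,"gripper":255},{"tx":-0.0002,"ty":0,"tz":0.0007,"ax":0,"ay":0,"az":0,"gripper":255}]'|sed -n '2p;4p'; done
```

```text
tcp_pos: [639.3, -191.0, 104.6]
ft_force: [-0.4, 0.6, -0.5]
tcp_pos: [639.2, -191.0, 103.9]
ft_force: [-1.0, -0.3, -1.3]
tcp_pos: [639.2, -191.1, 103.1]
ft_force: [0.2, -0.3, -1.1]
```

```bash
for i in 1 2 3; do python3 -m inch '[{"tx":-0.0002,"ty":0,"tz":0.0007,"ax":0,"ay":0,"az":0,"gripper":255},{"tx":-0.0002,"ty":0,"tz":0.0007,"ax":0,"ay":0,"az":0,"gripper":255}]'|sed -n '2p;4p'; done
```

```text
tcp_pos: [639.2, -191.1, 102.4]
ft_force: [-0.2, 0.6, -0.9]
tcp_pos: [639.3, -191.2, 101.7]
ft_force: [0.2, 0.3, -0.7]
tcp_pos: [639.5, -191.4, 101.5]
ft_force: [0.0, -0.3, 0.9]
```

```bash
python3 -m inch '[{"tx":-0.0001,"ty":0,"tz":0.0006,"ax":0,"ay":0,"az":0,"gripper":255},{"tx":-0.0001,"ty":0,"tz":0.0006,"ax":0,"ay":0,"az":0,"gripper":255},{"tx":-0.0001,"ty":0,"tz":0.0006,"ax":0,"ay":0,"az":0,"gripper":255}]'|sed -n '2p;4p'
```

```text
tcp_pos: [639.7, -191.5, 101.4]
ft_force: [-1.3, -1.6, 5.4]
```

Bottom contact confirmed (about 5 N). Opening just enough to free the lip.

```bash
python3 -m inch '[{"tx":0,"ty":0,"tz":0,"ax":0,"ay":0,"az":0,"gripper":172},{"tx":0,"ty":0,"tz":0,"ax":0,"ay":0,"az":0,"gripper":165},{"tx":0,"ty":0,"tz":0,"ax":0,"ay":0,"az":0,"gripper":160},{"tx":0,"ty":0,"tz":0,"ax":0,"ay":0,"az":0,"gripper":154},{"tx":0,"ty":0,"tz":0,"ax":0,"ay":0,"az":0,"gripper":154}]'
python3 -m inch '[{"tx":0,"ty":0,"tz":0,"ax":0,"ay":0,"az":0,"gripper":154},{"tx":0,"ty":0,"tz":0,"ax":0,"ay":0,"az":0,"gripper":154},{"tx":0,"ty":0,"tz":0,"ax":0,"ay":0,"az":0,"gripper":154},{"tx":0,"ty":0,"tz":0,"ax":0,"ay":0,"az":0,"gripper":154},{"tx":0,"ty":0,"tz":0,"ax":0,"ay":0,"az":0,"gripper":154}]'
python3 - <<'E'
from h import *
p,d,K,T=cap("wrist");save(p,"pics/rel.png")
E
```

```text
t: 23.45
tcp_pos: [639.1, -191.0, 100.0]
tool_rot: [0.703, 0.703, 0.075, -0.073]
ft_force: [-0.5, -0.1, 0.1]
finger_gap: 36.2
finger_force: 0.0
t: 23.87
tcp_pos: [639.3, -191.2, 100.5]
tool_rot: [0.703, 0.703, 0.075, -0.073]
ft_force: [-0.2, 0.1, 0.5]
finger_gap: 36.2
finger_force: 0.0
```

View pics/rel.png

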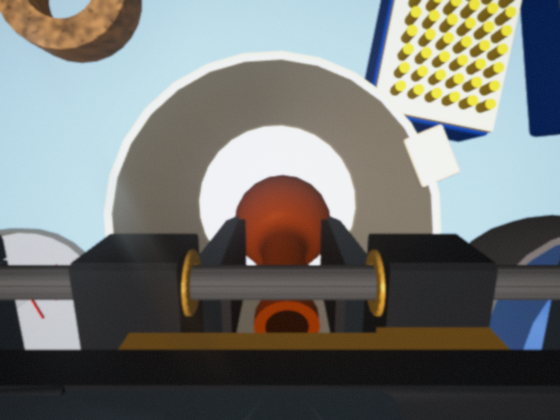

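Wrist view: the flask is free between the fingers, bulb at (283,215) on the white floor, mouth at (286,320) leaning to the wall. The fingers clear it on both sides, so I'll withdraw along the tool axis.

```bash
python3 -m inch '[{"tx":0,"ty":0,"tz":-0.006,"ax":0,"ay":0,"az":0,"gripper":154},{"tx":0,"ty":0,"tz":-0.014,"ax":0,"ay":0,"az":0,"gripper":154},{"tx":0,"ty":0,"tz":-0.024,"ax":0,"ay":0,"az":0,"gripper":154},{"tx":0,"ty":0,"tz":-0.036,"ax":0,"ay":0,"az":0,"gripper":154},{"tx":0,"ty":0,"tz":-0.05,"ax":0,"ay":0,"az":0,"gripper":154}]'|sed -n '2p;4p'
python3 -m inch '[{"tx":0,"ty":0,"tz":-0.02,"ax":0,"ay":0,"az":0,"gripper":154},{"tx":0,"ty":0,"tz":-0.05,"ax":0,"ay":0,"az":0,"gripper":154},{"tx":0,"ty":0,"tz":-0.085,"ax":0,"ay":0,"az":0,"gripper":154},{"tx":0.005,"ty":0,"tz":-0.12,"ax":0,"ay":0,"az":0,"gripper":154},{"tx":0.02,"ty":0,"tz":-0.14,"ax":0,"ay":0,"az":0,"gripper":154}]'|sed -n '2p;4p'
python3 -m inch '[{"tx":0,"ty":0,"tz":0,"ax":0,"ay":0,"az":0,"gripper":154},{"tx":0,"ty":0,"tz":0,"ax":0,"ay":0,"az":0,"gripper":154}]'|sed -n '1,2p'
python3 - <<'E'
from h import *
ps=[]
for nn in ("scene","side","wrist"):
    p,d,K,T=cap(nn);P=cloud(d,K,T);h=cv2.cvtColor(p,cv2.COLOR_RGB2HSV);ps.append(p)
    bk=(np.hypot(P[...,0]-637,P[...,1]+171.5)<75)&(P[...,2]>136)&(P[...,2]<144);xy=P[bk][:,:2]
    if len(xy)>20:
        A=np.c_[2*xy,np.ones(len(xy))];s=np.linalg.lstsq(A,(xy**2).sum(1),rcond=None)[0];print(nn,len(xy),s[:2])
    m=(h[...,0]<14)&(h[...,1]>150)&(h[...,2]>40)&(np.hypot(P[...,0]-637,P[...,1]+171.5)<62)&(P[...,2]<150)
    if m.sum()>20: print(nn,"amber",m.sum(),P[m].min(0),P[m].max(0))
save(np.hstack([cv2.resize(ps[0][60:270,90:370],(400,300)),cv2.resize(ps[2],(400,300))]),"pics/fin.png")
E
```

```text
tcp_pos: [639.2, -201.9, 150.7]
ft_force: [-0.2, -0.2, -0.7]
tcp_pos: [639.2, -213.8, 295.5]
ft_force: [-0.2, 0.5, 0.1]
t: 24.92
tcp_pos: [639.1, -211.3, 293.4]
scene 346 [ 638.46802463 -171.97471345]
scene amber 256 [ 628.54706215 -232.28260749   67.49293777] [ 656.92763595 -186.70358507  128.13798689]
side 219 [ 636.02916172 -170.81236894]
side amber 136 [ 628.04438132 -219.42704983   86.37707377] [ 647.22542368 -194.15138409  126.30586481]
wrist 2058 [ 636.10491193 -173.63671404]
wrist amber 1813 [ 611.89083094 -233.41862642   51.0843947 ] [ 664.70858859 -159.86962537  129.94437896]
```

View pics/fin.png

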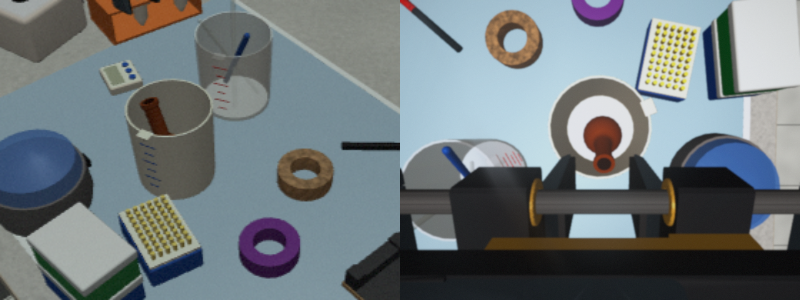

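The crops show the flask standing neck up in the white beaker (mouth at left (152,103) and right (604,162)), leaning on the wall. The beaker hasn't moved and the gripper is clear. Handing in.

```bash
python3 -c "
from workcell import env
print(env.close_job())"
```

```text
the job is handed in; nothing more can be done
None
```

The brown flask was stood and released in the cork ring, retaken at the lip end of its neck, and set gently on the bottom of the white beaker, where it leans neck up; everything else looked undisturbed and the job is handed in.

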